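# Pack the fitting kit

### The arm

A 7-joint arm with a two-finger parallel gripper is mounted at the origin on a cart in front of the work surface, level with it; the furniture and walls round the work are solid. World frame = base frame: x ahead of the robot, y to its left, z up, the work surface at z = 0. Lengths are in m, angles in degrees, forces in N, time in s.
With the tool pointing down it reaches from about 0.425 to 0.875 m from the base axis. Payload 4.7 kg.
Tool frame: the origin (TCP) lies on the centre line of the jaws, within the pads' length; the fingertips stand 25 mm ahead of it and the grasp point (between the pads) lies 6 mm ahead of it; z points along the fingers, y is the direction in which the jaws open and shut (so a half turn about z gives the same grasp; the last joint's range is limited). The gripper opens to 87 mm and grips with 3 to 60 N. Pads are 19 mm wide; open, the fingers measure 117 mm over their backs; the gripper's body (75 mm by 190 mm) begins 51 mm behind the grasp point.
Start: joints at [73.23, 18.392, -4.016, 83.108, 1.295, 78.541, -3.26], TCP at [0.196, -0.62, 0.248] pointing down, gripper open.
Joint ranges: [-163.93, 163.93], [-17.29, 119.83], [-79.2, 71.16], [3.27, 140.29], [-89.18, 269.18], [5.43, 117.66], [-154.24, 154.24]. Speed limits (degrees/s): [147.25, 147.25, 180, 180, 180, 180, 180].

### API

Orientations are given as [roll, pitch, yaw] about the fixed x, y, z axes, in that order (R = Rz(yaw) Ry(pitch) Rx(roll)).
In Python, from cell import env gives the robot as it stands.
- The arm moves only by the shell command python3 -m creep 'ROWS' [OPENING] [FORCE]. ROWS is JSON, a list of rows, each an object of numbers: "tx", "ty", "tz": the shift along the tool's x, y, z in m; "rx", "ry", "rz": the turn, a rotation vector about the tool's x, y, z in degrees. In form: [{"tx": .., "ty": .., "tz": .., "rx": .., "ry": .., "rz": ..}, ...]. A call has 1 to 20 rows; each row shifts and turns the commanded pose from where the row before left it, along the tool's axes as they then stand; what a row does not reach is not made up. A row lasts 1/8 s, in which the tool goes at most 62.5 mm and 10.7 degrees, less where a joint would pass 70% of its speed; a pose out of reach is approached as far as the arm can. A call is refused whole if a number of a shift passes 0.0625 or a number of a turn 10.7, either way. A call with a gripper value outside its range is refused whole. OPENING is the finger opening in m, from 0 to 0.087, set as the call begins (- or left out, the last holds). The fingers move at their own pace and stop on an object; FORCE is the grip in N (left out, the last holds). Time passes only in rows, so rows that do not move let the fingers close. It gives the time, the measured TCP pose, the force and the opening at its end, in the units of the state.
- env.get_obs(): the state, without advancing time (a new reading comes with each control period).
- env.read_camera(name): name is "scene" or "top" or "wrist"; returns a dict with "pixels" (420x560x3 uint8, red, green, blue), "intrinsics" (3x3 intrinsics, pixels), "R" (3x3) and "t" (3): a world point X has camera coordinates R X + t. Camera axes: x right, y down, z forward; pixel columns grow to the right and rows downward; lengths in m; the calibration is good to about 2 mm. The wrist camera is an equidistant fisheye: a pixel r from the principal point sees the ray r / f radians off the axis. A picture is of the moment at which its call begins. There is no depth.
- env.sign_off(): hands the job in, once; it reports no verdict.
The state is a dict: "time_s": time; "qpos": joint angles; "joint_velocities": joint speeds; "effort": joint torques, N m; "tool_pos": TCP position; "tool_rot": TCP orientation; "force": force on the tool from outside, world axes, zero at the start; "wrist_torque": the same for the moment, N m; "grip_width": finger opening in m.
Only numpy, scipy, OpenCV 4.12 (cv2) and the standard library are available. Lean on these libraries where they do the work, as an engineer would, in place of code of your own. Each camera call takes 0.05 s, during which the arm holds its last target.

### The job

Someone has put a plain offcut in the green bay of the black kit case: take it out first, before packing anything, and lay it flat and lengthwise in the plywood offcut tray. Then pack the kit, each thing lengthwise (either way round), right way up and centred on its black outline in its own bay: the sanding block in the green bay, the tape measure standing in the yellow bay and the block plane in the blue bay. Leave the hardwood block and the roll of masking tape where they are.

Things in the scene. Friction and masses are not known exactly. Their poses are not given: they have to be found in the camera images.
- offcut: plain pale wooden offcut, a block 60 x 120 x 28 mm (x, y, z) with a small dark knot on top, about 0.1 kg; at the start it lies wrongly in the green bay, lengthwise. Origin: centre of the underside; y runs along its length, z up.
- sanding_block: sanding block 64 x 110 x 35 mm (x, y, z): pale wooden top half, reddish-brown abrasive lower half, about 0.12 kg, lying on the bench abrasive side down. Origin: centre of the underside; y along its length, z up. Its 62 mm wide flat sides can be gripped.
- tape_measure: pocket tape measure, black and yellow case with a red button, standing upright on the bench, 38 x 86 x 70 mm (x, y, z), about 0.24 kg. Origin: centre of the underside of that 38 x 86 outline; the case is 36 mm thick and spans y = -28 to +42 mm, the small yellow hook end sticks out at -y. y along its length, z up. Grip it across the 36 mm thickness.
- block_plane: grey metal block plane, wooden front knob, 48 x 160 x 49 mm (x, y, z), 0.74 kg, sole down on the bench. Origin: centre of the underside; y along its length, z up. Above the 6 mm thick, 48 mm wide sole stand two upright cheeks, 44 mm over their outsides, 6 to 30 mm high round mid-length: grip these. The body between them is 49 mm high. Balances near y = +5 mm; front knob at y = -58.
- hardwood_block: plain darker brown hardwood block 50 x 85 x 40 mm (x, y, z) on the bench: not part of the kit, stays where it is. Origin: centre of the underside; y along its length.
- masking_tape: roll of cream masking tape lying flat on the bench, 96 mm across, 25 mm high: not part of the kit, stays where it is. Origin: centre of the underside.
- green_bay: green plastic tray, one of three equal bays side by side (order varies) in a black case 272 x 200 mm, rim 15 mm high. Outside 86 x 186 mm (x, y), inside 80 x 180. Black outline of the sanding block (64 x 110) in the middle of its floor. Origin: centre of its underside, 6 mm above the bench; floor 3 mm and rim 13 mm above the origin, so walls are 10 mm. y along its length. Fixed.
- yellow_bay: yellow plastic bay of the same size and construction as the green one, in the same case, with a black outline of the tape measure (38 x 86 mm, centred, standing) on its floor. Origin: centre of its underside; inner floor 3 mm above it. y runs along its length. Fixed.
- blue_bay: blue plastic bay of the same size and construction as the green one, in the same case, with a black outline of the block plane (48 x 160 mm, centred) on its floor. Origin: centre of its underside; inner floor 3 mm above it. y runs along its length. Fixed.
- offcut_tray: shallow empty plywood tray for offcuts standing by itself on the bench, outside 116 x 176 x 14 mm (x, y, z), inside 104 x 164 mm, with a small brass tag on one end. Origin: centre of its underside, on the bench; inner floor 6 mm above it. y runs along its length. Fixed.

How it is judged (in metres and radians):
On the way, in this order (a step that is already met when the one before it is completed fails the run):
1. the offcut lies in the offcut tray, let go, while no kit thing has been packed in any bay yet (x of offcut in the frame of offcut_tray between -0.025 and 0.025 m and y of offcut in the frame of offcut_tray between -0.03 and 0.03 m and z of offcut in the frame of offcut_tray below 0.012 m and angle between offcut's own z axis and vertical below 0.1 rad and angle between the y axis of offcut and the y axis of offcut_tray, either way round below 0.2 rad and contact force between offcut and the fingers below 0.1 N and linear speed of offcut below 0.02 m/s and horizontal distance between each of sanding_block, tape_measure, block_plane and green_bay above 0.06 m and horizontal distance between each of sanding_block, tape_measure, block_plane and yellow_bay above 0.06 m and horizontal distance between each of sanding_block, tape_measure, block_plane and blue_bay above 0.06 m), for 0.2 s.
2. all three kit things are in their own bays (x of sanding_block in the frame of green_bay between -0.015 and 0.015 m and y of sanding_block in the frame of green_bay between -0.015 and 0.015 m and z of sanding_block in the frame of green_bay below 0.008 m and angle between each of sanding_block, tape_measure, block_plane's own z axis and vertical below 0.1 rad and angle between the y axis of sanding_block and the y axis of green_bay, either way round below 0.2 rad and contact force between each of sanding_block, tape_measure, block_plane and the fingers below 0.1 N and linear speed of each of sanding_block, tape_measure, block_plane below 0.02 m/s and x of tape_measure in the frame of yellow_bay between -0.015 and 0.015 m and y of tape_measure in the frame of yellow_bay between -0.015 and 0.015 m and z of tape_measure in the frame of yellow_bay below 0.008 m and angle between the y axis of tape_measure and the y axis of yellow_bay, either way round below 0.2 rad and x of block_plane in the frame of blue_bay between -0.015 and 0.015 m and y of block_plane in the frame of blue_bay between -0.015 and 0.015 m and z of block_plane in the frame of blue_bay below 0.008 m and angle between the y axis of block_plane and the y axis of blue_bay, either way round below 0.2 rad), for 0.2 s.
At the end, for the whole second after the job is handed in: Sanding block in green, tape measure in yellow, plane in blue bay: each within 15 mm of the bay centre along both axes, 0.2 rad of lengthwise, upright on the floor. Offcut flat in the plywood tray within 25 mm crosswise, 30 mm and 0.2 rad lengthwise. All let go and at rest (all of step 2 and x of offcut in the frame of offcut_tray between -0.025 and 0.025 m and y of offcut in the frame of offcut_tray between -0.03 and 0.03 m and z of offcut in the frame of offcut_tray below 0.012 m and angle between offcut's own z axis and vertical below 0.1 rad and angle between the y axis of offcut and the y axis of offcut_tray, either way round below 0.2 rad and contact force between offcut and the fingers below 0.1 N and linear speed of offcut below 0.02 m/s); the robot touches nothing.
It fails at once if the hardwood block is moved by more than 20 mm (distance of hardwood_block from where it was at the start of the episode above 0.02 m).
It fails at once if the masking tape is moved by more than 20 mm (distance of masking_tape from where it was at the start of the episode above 0.02 m).
It also fails if it takes over 109 s, if anything falls off the work surface, if the arm or the gripper's body presses on something with over 40 N, if the wrist force passes 120 N, or if a joint passes its speed limit or range.

## Working session

There is one attempt and no reset: what is moved stays moved. The work goes in short steps, Python scripts to look and compute and a shell command to move; the robot and the scene stay as the last step left them, time stands still between calls to the robot, and variables do not carry over. Pictures are saved under pics/ and viewed, and the job is handed in when it is done.

```bash
ls; mkdir -p pics
cat > h.py <<'E'
import numpy as np, cv2
from cell import env
def shot(name,fn):
    c=env.read_camera(name); cv2.imwrite('pics/'+fn,cv2.cvtColor(c['pixels'],cv2.COLOR_RGB2BGR))
    np.savez('pics/'+fn+'.npz',p=c['pixels'],K=c['intrinsics'],R=c['R'],t=c['t']); return c
def load(fn):
    d=np.load('pics/'+fn+'.npz'); return dict(pixels=d['p'],intrinsics=d['K'],R=d['R'],t=d['t'])
def ray(c,u,v,fish=False):
    K=np.array(c['intrinsics']);R=np.array(c['R']);t=np.array(c['t'])
    x=(u-K[0,2])/K[0,0];y=(v-K[1,2])/K[1,1]
    if fish:
        r=np.hypot(x,y); d=np.array([x/r*np.sin(r),y/r*np.sin(r),np.cos(r)]) if r>0 else np.array([0,0,1.])
    else: d=np.array([x,y,1.])
    return -R.T@t, R.T@d
def onz(c,u,v,z,fish=False):
    o,d=ray(c,u,v,fish); return (o+d*(z-o[2])/d[2])[:2]
E
python3 - <<'E'
from h import *
print(env.get_obs())
for n in('top','scene','wrist'):
    c=shot(n,n+'0.png'); print(n,c['intrinsics'],c['R'],c['t'])
E
```

```text
pics
{'time_s': 0.0, 'qpos': array([73.23020245, 18.43560252, -4.01507133, 83.17469942,  1.29640302,
       78.53983987, -3.25923968]), 'joint_velocities': array([ 0.04576475,  0.03899523, -0.0545697 , -0.0575653 , -0.0159783 ,
       -0.0331207 ,  0.02390844]), 'effort': array([-1.42497947e-04, -4.91291893e+01, -4.03847108e-01, -3.12533891e+01,
       -6.40511164e-02,  4.35802387e-02,  1.36190197e-04]), 'tool_pos': array([ 0.19608969, -0.61919355,  0.24650237]), 'tool_rot': array([-1.79895176e+02,  7.26410547e-03,  1.75801528e+01]), 'force': array([ 0.45700928, -0.88519056, -0.25911226]), 'wrist_torque': array([-0.00659625, -0.06175016, -0.00269711]), 'grip_width': 0.08689913599844315}
top [[438.64549652   0.         285.71589193]
 [  0.         438.64549652 205.44930765]
 [  0.           0.           1.        ]] [[-0.00118145 -0.99986197  0.01657236]
 [-0.9843244  -0.00175999 -0.17635864]
 [ 0.17636346 -0.01652093 -0.98418646]] [-0.01206924  0.48867221  1.25026016]
scene [[411.20842119   0.         276.69896085]
 [  0.         411.20842119 208.93311793]
 [  0.           0.           1.        ]] [[-0.86565823 -0.50062401  0.00337987]
 [-0.31997023  0.54806168 -0.77281786]
 [ 0.3850388  -0.6700776  -0.63461888]] [0.42781989 0.209925   1.23156367]
wrist [[325.1922621    0.         286.18723798]
 [  0.         325.1922621  213.00498487]
 [  0.           0.           1.        ]] [[ 0.30217464 -0.95325138 -0.00151356]
 [-0.91287895 -0.28983331  0.28748683]
 [-0.2744859  -0.08548953 -0.95778339]] [-0.65031852 -0.03476673  0.39125646]
```

View pics/top0.png

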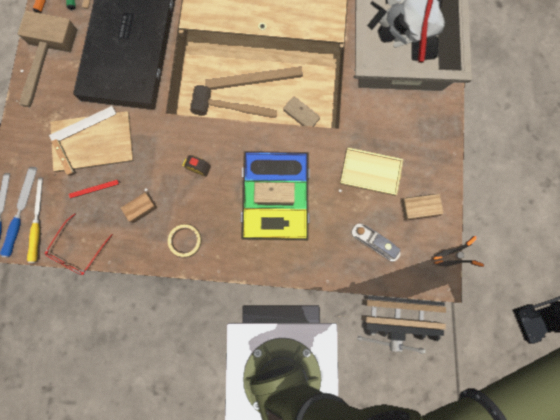

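View pics/scene0.png

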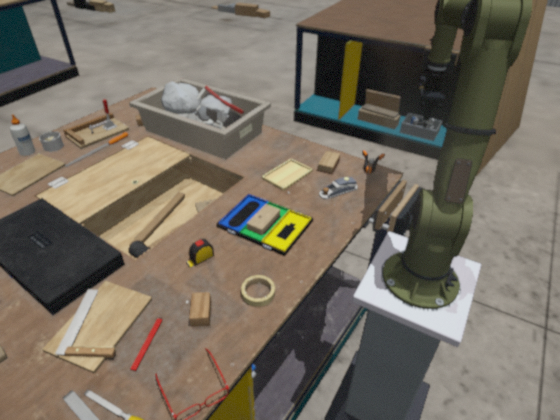

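View pics/wrist0.png

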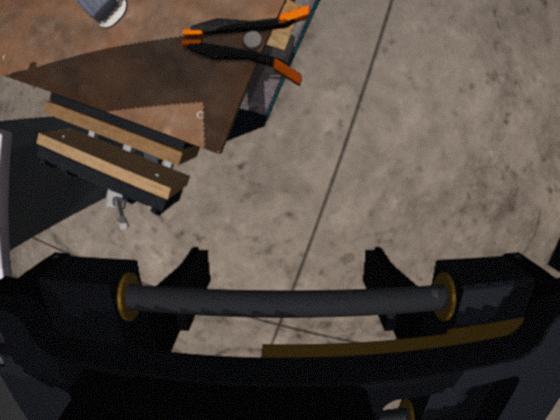

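Run:
```python
from h import *
im=cv2.imread('pics/top0.png')
a=cv2.resize(im[145:265,230:450],None,fx=3.6,fy=3.6,interpolation=cv2.INTER_CUBIC)
cv2.imwrite('pics/z1.png',a)
b=cv2.resize(im[140:260,110:210],None,fx=4,fy=4,interpolation=cv2.INTER_CUBIC)
s=cv2.imread('pics/scene0.png')
d=cv2.resize(s[150:210,260:390],None,fx=3,fy=3,interpolation=cv2.INTER_CUBIC)
e=cv2.resize(s[230:330,175:285],None,fx=3,fy=3,interpolation=cv2.INTER_CUBIC)
o=np.zeros((500,800,3),np.uint8);o[:480,:400]=b;o[:180,400:790]=d;o[190:490,400:730]=e
cv2.imwrite('pics/z2.png',o)
for n,(u,v),z in [('offcut',(274,193),.037),('green',(274,194),.019),('tray',(372,171),.01),('plane',(376,242),.02),('blkR',(423,207),.037),('blkL',(138,207),.04),('tape',(196,166),.07),('mask',(184,240),.025)]:
    print(n,onz(load('top0.png'),u,v,z).round(3))
```

```text
offcut [0.527 0.023]
green [0.528 0.023]
tray [ 0.603 -0.278]
plane [ 0.383 -0.28 ]
blkR [ 0.486 -0.421]
blkL [0.484 0.422]
tape [0.601 0.251]
mask [0.388 0.287]
```

View pics/z1.png

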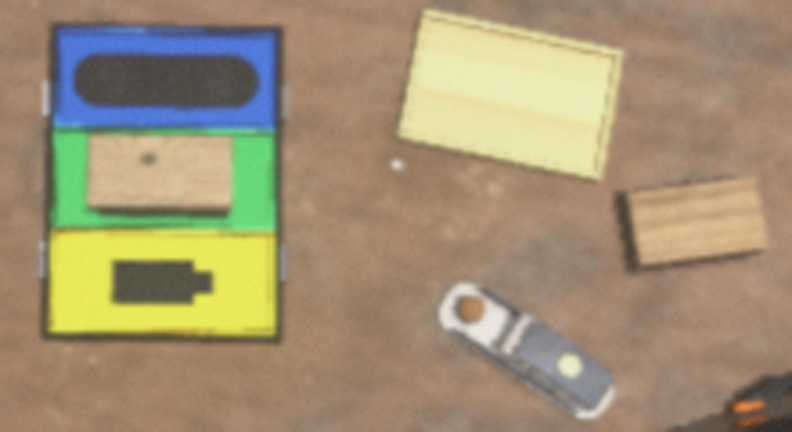

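View pics/z2.png

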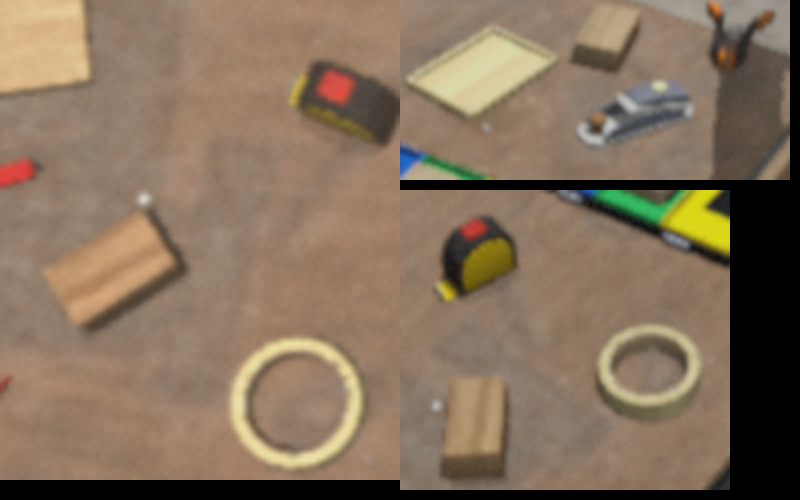

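```bash
cat > m.py <<'E'
from h import *
def rect(c,pts,z,fish=False):
    P=np.array([onz(c,u,v,z,fish) for u,v in pts],np.float32)*1000
    (cx,cy),(w,h),a=cv2.minAreaRect(P)
    if w>h: w,h=h,w; a+=90   # a now angle of short side (x axis)
    # direction of long axis
    L=a+90; L=(L+90)%180-90
    return round(cx/1000,4),round(cy/1000,4),round(w),round(h),'long axis yaw',round(L,1)
def Z(p): return [(230+(x+.5)/3.6-.5,145+(y+.5)/3.6-.5) for x,y in p]
def blob(m,mn=30):
    n,l,s,_=cv2.connectedComponentsWithStats(m.astype(np.uint8)); k=[i for i in range(1,n) if s[i,4]>=mn]
    k.sort(key=lambda i:-s[i,4]); return [l==i for i in k]
E
python3 - <<'E'
from m import *
c=load('top0.png')
print('tray',rect(c,Z([(423,10),(623,50),(601,180),(398,138)]),.014))
print('sand',rect(c,Z([(628,192),(758,177),(767,248),(637,267)]),.035))
print('offc',rect(c,Z([(88,135),(232,135),(232,205),(90,205)]),.037))
h=cv2.cvtColor(c['pixels'],cv2.COLOR_RGB2HSV); roi=np.zeros(h.shape[:2],bool); roi[140:250,235:320]=1
for n,lo,hi in(('blue',100,125),('green',45,85),('yellow',24,35)):
    m=(h[...,0]>=lo)&(h[...,0]<=hi)&(h[...,1]>120)&(h[...,2]>90)&roi
    ps=[(x,y) for y,x in np.argwhere(blob(m)[0])]
    print(n,m.sum(),rect(c,ps,.019 if n!='x' else 0), rect(c,ps,.009))
    # outline
    x0,y0=np.min(ps,0);x1,y1=np.max(ps,0); dk=np.zeros_like(m); 
    g=(h[...,2]<100)&roi; dk[y0+3:y1-2,x0+4:x1-3]=g[y0+3:y1-2,x0+4:x1-3]
    B=blob(dk)
    if B: print('  outline',rect(c,[(x,y) for y,x in np.argwhere(B[0])],.009))
# whole case: black rim corners
print('case',rect(c,Z([(52,24),(284,27),(280,341),(42,338)]),.015))
ii=cv2.cvtColor(c['pixels'],cv2.COLOR_RGB2BGR)
v=cv2.resize(ii[150:220,350:450],None,fx=8,fy=8,interpolation=cv2.INTER_CUBIC); cv2.imwrite('pics/z3.png',v)
v=cv2.resize(ii[215:270,340:410],None,fx=8,fy=8,interpolation=cv2.INTER_CUBIC); cv2.imwrite('pics/z4.png',v)
E
```

```text
tray (0.603, -0.2765, 116, 175, 'long axis yaw', 78.1)
sand (0.4886, -0.4232, 63, 113, 'long axis yaw', -83.2)
offc (0.531, 0.0226, 59, 120, 'long axis yaw', -89.8)
blue 869 (0.6147, 0.0198, 84, 183, 'long axis yaw', 89.0) (0.6174, 0.0199, 84, 185, 'long axis yaw', 89.0)
  outline (0.615, 0.0187, 38, 151, 'long axis yaw', -89.8)
green 516 (0.5284, 0.0199, 80, 182, 'long axis yaw', -89.9) (0.5304, 0.02, 81, 183, 'long axis yaw', -89.9)
  outline (0.5008, 0.0396, 3, 64, 'long axis yaw', -89.9)
yellow 1593 (0.4401, 0.0208, 89, 189, 'long axis yaw', 88.5) (0.4415, 0.0209, 90, 190, 'long axis yaw', 88.5)
  outline (0.4412, 0.0213, 30, 75, 'long axis yaw', -89.9)
case (0.5274, 0.0183, 199, 270, 'long axis yaw', -0.9)
```

View pics/z3.png

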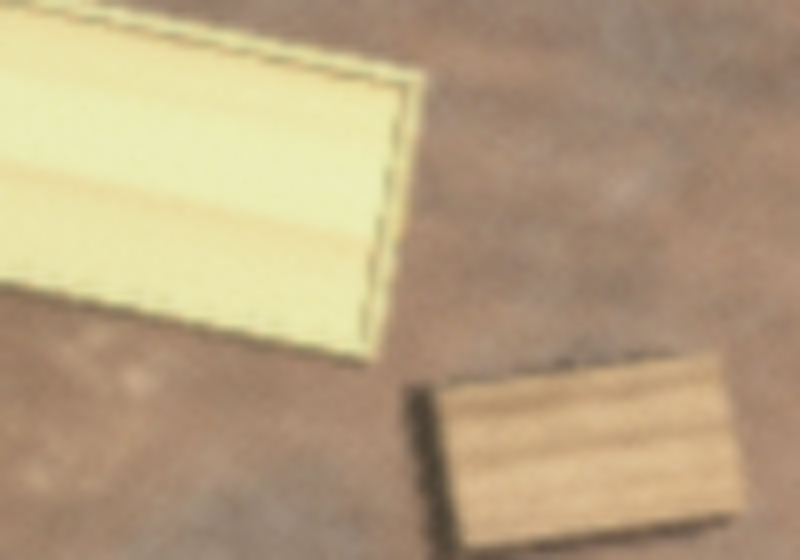

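View pics/z4.png

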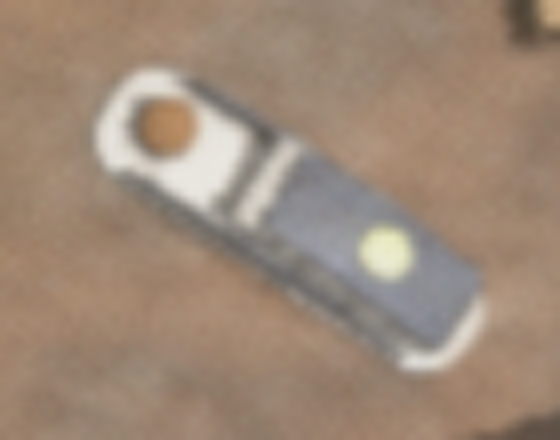

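```bash
cat > d.py <<'E'
import sys
from h import *
# python3 d.py x y z yaw  (tool straight down wanted)
x,y,z,yaw=map(float,sys.argv[1:5])
from scipy.spatial.transform import Rotation as S
o=env.get_obs(); p=np.array(o['tool_pos']); R=S.from_euler('xyz',o['tool_rot'],degrees=True)
T=S.from_euler('xyz',[180,0,yaw],degrees=True)
d=np.array([x,y,z])-p
print('t',o['time_s'],'pos',p.round(4),'rot',np.round(o['tool_rot'],2),'grip',round(o['grip_width'],4),'F',np.round(o['force'],1))
print('shift now-frame',R.inv().apply(d).round(4),' after-turn frame',T.inv().apply(d).round(4))
print('turn',(R.inv()*T).as_rotvec(degrees=True).round(2))
E
python3 d.py 0.528 0.022 0.25 89
```

```text
t 0.15 pos [ 0.1961 -0.6193  0.2467] rot [-1.7992e+02  1.0000e-02  1.7580e+01] grip 0.0872 F [-0.5 -0.5  0.1]
shift now-frame [ 0.51   -0.5111 -0.0026]  after-turn frame [ 0.647   0.3206 -0.0033]
turn [-8.000e-02 -5.000e-02 -7.142e+01]
```

```bash
python3 -m creep '[{"tx":0.0392,"ty":-0.0393},{"tx":0.0392,"ty":-0.0393},{"tx":0.0392,"ty":-0.0393},{"tx":0.0392,"ty":-0.0393},{"tx":0.0392,"ty":-0.0393},{"tx":0.0392,"ty":-0.0393},{"tx":0.0392,"ty":-0.0393},{"tx":0.0392,"ty":-0.0393},{"tx":0.0392,"ty":-0.0393},{"tx":0.0392,"ty":-0.0393},{"tx":0.0392,"ty":-0.0393},{"tx":0.0392,"ty":-0.0393},{"tx":0.0392,"ty":-0.0393},{"rz":-10.2},{"rz":-10.2},{"rz":-10.2},{"rz":-10.2},{"rz":-10.2},{"rz":-10.2},{"rz":-10.2}]' 0.087 20; python3 d.py 0.528 0.022 0.25 89
python3 - <<'E'
from h import *
c=shot('wrist','w1.png'); print(c['R'],c['t'],-c['R'].T@c['t'])
E
```

```text
t 0.15 pos [ 0.1961 -0.6193  0.2467] rot [-1.7992e+02  1.0000e-02  1.7580e+01] grip 0.0872 F [-0.5 -0.5  0.1]
shift now-frame [ 0.51   -0.5111 -0.0026]  after-turn frame [ 0.647   0.3206 -0.0033]
turn [-8.000e-02 -5.000e-02 -7.142e+01]
[[ 0.30217274 -0.95325236 -0.00125479]
 [-0.91290449 -0.28976123  0.28747837]
 [-0.27440303 -0.08572262 -0.95778631]] [-0.65045458 -0.03475285  0.39123541] [ 0.27217979 -0.59657967  0.38389442]$[0]: bad value
```

View pics/w1.png

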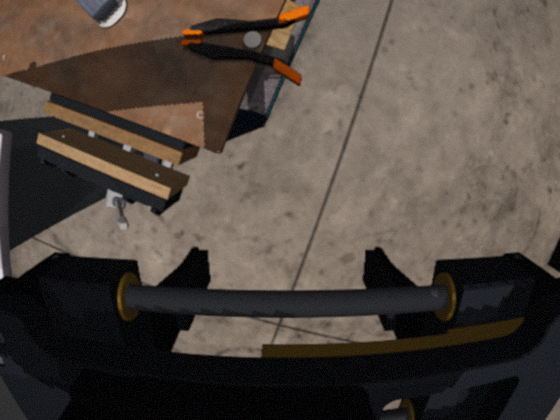

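```bash
python3 -m creep '[{"tx":0.04,"ty":-0.04,"tz":0,"rx":0,"ry":0,"rz":0}]' 0.087 20; python3 d.py 0.528 0.022 0.25 89; python3 -m creep 2>&1 | head
```

```text
time_s: 0.32
tool_pos: [0.2189, -0.5716, 0.2462]
tool_rot: [-180.0, 0.1, 17.2]
force: [1.2, 1.0, 0.3]
grip_width: 0.0869
t 0.325 pos [ 0.2189 -0.5716  0.2462] rot [-1.7997e+02  1.3000e-01  1.7160e+01] grip 0.0869 F [1.2 1.  0.3]
shift now-frame [ 0.4705 -0.476  -0.0046]  after-turn frame [ 0.5989  0.2987 -0.0038]
turn [ -0.1    0.09 -71.84]
invalid input
```

```bash
python3 -m creep '[{"tx":0.0392,"ty":-0.0393,"tz":0,"rx":0,"ry":0,"rz":0},{"tx":0.0392,"ty":-0.0393,"tz":0,"rx":0,"ry":0,"rz":0},{"tx":0.0392,"ty":-0.0393,"tz":0,"rx":0,"ry":0,"rz":0},{"tx":0.0392,"ty":-0.0393,"tz":0,"rx":0,"ry":0,"rz":0},{"tx":0.0392,"ty":-0.0393,"tz":0,"rx":0,"ry":0,"rz":0},{"tx":0.0392,"ty":-0.0393,"tz":0,"rx":0,"ry":0,"rz":0},{"tx":0.0392,"ty":-0.0393,"tz":0,"rx":0,"ry":0,"rz":0},{"tx":0.0392,"ty":-0.0393,"tz":0,"rx":0,"ry":0,"rz":0},{"tx":0.0392,"ty":-0.0393,"tz":0,"rx":0,"ry":0,"rz":0},{"tx":0.0392,"ty":-0.0393,"tz":0,"rx":0,"ry":0,"rz":0},{"tx":0.0392,"ty":-0.0393,"tz":0,"rx":0,"ry":0,"rz":0},{"tx":0.0392,"ty":-0.0393,"tz":0,"rx":0,"ry":0,"rz":0},{"tx":0,"ty":0,"tz":0,"rx":0,"ry":0,"rz":-10.2},{"tx":0,"ty":0,"tz":0,"rx":0,"ry":0,"rz":-10.2},{"tx":0,"ty":0,"tz":0,"rx":0,"ry":0,"rz":-10.2},{"tx":0,"ty":0,"tz":0,"rx":0,"ry":0,"rz":-10.2},{"tx":0,"ty":0,"tz":0,"rx":0,"ry":0,"rz":-10.2},{"tx":0,"ty":0,"tz":0,"rx":0,"ry":0,"rz":-10.2},{"tx":0,"ty":0,"tz":0,"rx":0,"ry":0,"rz":-10.2}]' ; python3 d.py 0.528 0.022 0.25 89
python3 - <<'E'
from h import *
c=shot('wrist','w2.png'); print(-c['R'].T@c['t'])
c=shot('top','top2.png')
c=shot('scene','scene2.png')
E
```

```text
time_s: 2.7
tool_pos: [0.5282, 0.0221, 0.2474]
tool_rot: [-180.0, 0.0, 89.3]
force: [0.3, -0.4, 0.2]
grip_width: 0.087
t 2.7 pos [0.5282 0.0221 0.2474] rot [-1.7999e+02  1.0000e-02  8.9310e+01] grip 0.087 F [ 0.3 -0.4  0.2]
shift now-frame [-0.0001 -0.0002 -0.0026]  after-turn frame [-0.0001 -0.0002 -0.0026]
turn [-0.01  0.01  0.31]
[0.52956108 0.10039829 0.38456231]
```

View pics/w2.png

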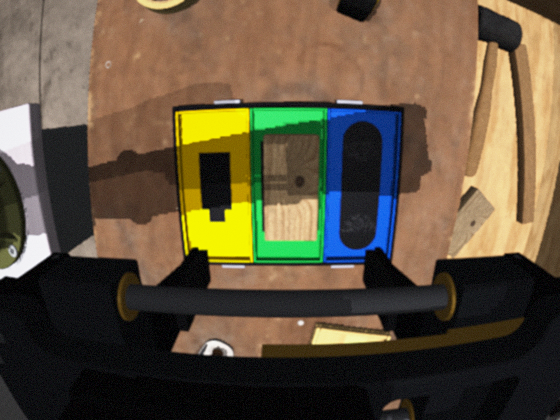

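Run:
```python
from m import *
c=load('w2.png')
h=cv2.cvtColor(c['pixels'],cv2.COLOR_RGB2HSV); roi=np.zeros(h.shape[:2],bool); roi[95:275,165:415]=1
for n,lo,hi in(('blue',105,125),('green',50,80),('yellow',26,34)):
    m=(h[...,0]>=lo)&(h[...,0]<=hi)&(h[...,1]>150)&(h[...,2]>70)&roi
    ps=[(x,y) for y,x in np.argwhere(blob(m)[0])]
    print(n,m.sum(),np.min(ps,0),np.max(ps,0),rect(c,ps,.017,True))
g=(h[...,2]<60)&roi
for b in blob(g,300):
    ps=[(x,y) for y,x in np.argwhere(b)]; print(np.min(ps,0),np.max(ps,0),rect(c,ps,.009,True))
print('off',rect(c,[(264,136),(319,135),(315,241),(267,241)],.037,True))
im=cv2.cvtColor(c['pixels'],cv2.COLOR_RGB2BGR)[95:275,165:415]
cv2.imwrite('pics/z5.png',cv2.resize(im,None,fx=3.2,fy=3.2,interpolation=cv2.INTER_CUBIC))
```

```text
blue 5943 [323 108] [400 262] (0.6187, 0.018, 88, 189, 'long axis yaw', 89.3)
green 5115 [250 107] [326 263] (0.5309, 0.0188, 86, 189, 'long axis yaw', 89.2)
yellow 5318 [181 201] [252 262] (0.4422, -0.0346, 79, 89, 'long axis yaw', 0.4)
[341 122] [381 248] (0.6179, 0.0183, 47, 157, 'long axis yaw', 89.4)
[165 102] [404 233] (0.525, 0.0411, 158, 289, 'long axis yaw', -0.2)
[199 153] [230 220] (0.444, 0.0209, 37, 83, 'long axis yaw', 89.9)
[244 248] [403 274] (0.5805, -0.0765, 38, 213, 'long axis yaw', -3.1)
[170 248] [217 274] (0.4035, -0.0773, 38, 69, 'long axis yaw', 1.7)
off (0.5352, 0.0218, 58, 120, 'long axis yaw', -90.0)
```

View pics/z5.png

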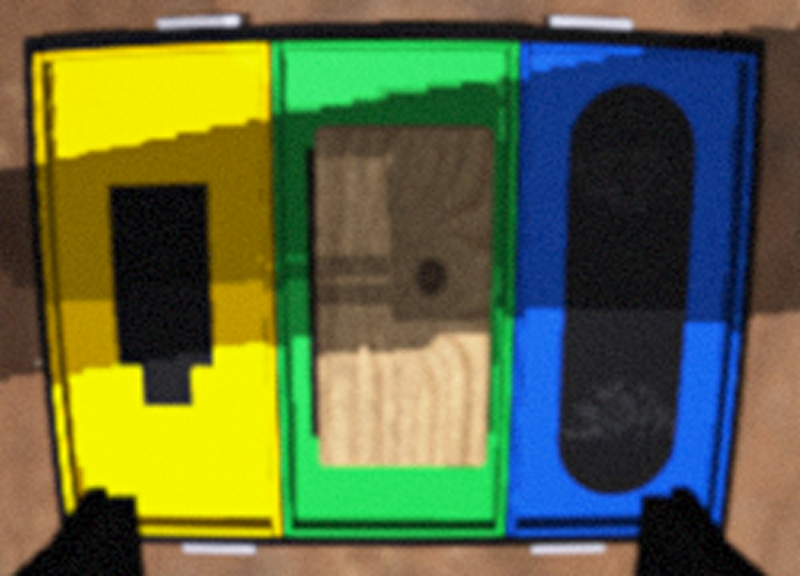

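```bash
python3 -m creep '[{"tx":0,"ty":0.005,"tz":0.04,"rx":0,"ry":0,"rz":-0.5},{"tx":0,"ty":0,"tz":0.05,"rx":0,"ry":0,"rz":0},{"tx":0,"ty":0,"tz":0.05,"rx":0,"ry":0,"rz":0},{"tx":0,"ty":0,"tz":0.04,"rx":0,"ry":0,"rz":0},{"tx":0,"ty":0,"tz":0.02,"rx":0,"ry":0,"rz":0},{"tx":0,"ty":0,"tz":0,"rx":0,"ry":0,"rz":0}]'
python3 -m creep '[{"tx":0,"ty":0,"tz":0,"rx":0,"ry":0,"rz":0},{"tx":0,"ty":0,"tz":0,"rx":0,"ry":0,"rz":0},{"tx":0,"ty":0,"tz":0,"rx":0,"ry":0,"rz":0},{"tx":0,"ty":0,"tz":0,"rx":0,"ry":0,"rz":0}]' 0.05 25
```

```text
time_s: 3.6
tool_pos: [0.5333, 0.0222, 0.0471]
tool_rot: [-179.9, -0.0, 89.4]
force: [0.4, 0.0, 0.2]
grip_width: 0.0869
time_s: 4.1
tool_pos: [0.5336, 0.0219, 0.048]
tool_rot: [180.0, 0.0, 89.5]
force: [-0.5, -0.6, 2.6]
grip_width: 0.0598
```

```bash
python3 -m creep '[{"tx":0,"ty":0,"tz":-0.03,"rx":0,"ry":0,"rz":0},{"tx":0,"ty":0,"tz":-0.06,"rx":0,"ry":0,"rz":0},{"tx":0,"ty":0,"tz":-0.06,"rx":0,"ry":0,"rz":0}]'
python3 d.py 0.603 -0.2765 0.2 78.1
```

```text
time_s: 4.47
tool_pos: [0.5327, 0.0221, 0.1987]
tool_rot: [-179.9, -0.0, 89.5]
force: [0.3, -0.5, -0.7]
grip_width: 0.06
t 4.475 pos [0.5327 0.0221 0.1987] rot [-1.7993e+02 -1.0000e-02  8.9480e+01] grip 0.06 F [ 0.3 -0.5 -0.7]
shift now-frame [-0.2979  0.073  -0.0014]  after-turn frame [-0.2777  0.1304 -0.0013]
turn [-0.07 -0.   11.38]
```

```bash
python3 -m creep '[{"tx":-0.0497,"ty":0.0122,"tz":0,"rx":0,"ry":0,"rz":0},{"tx":-0.0497,"ty":0.0122,"tz":0,"rx":0,"ry":0,"rz":0},{"tx":-0.0497,"ty":0.0122,"tz":0,"rx":0,"ry":0,"rz":0},{"tx":-0.0497,"ty":0.0122,"tz":0,"rx":0,"ry":0,"rz":0},{"tx":-0.0497,"ty":0.0122,"tz":0,"rx":0,"ry":0,"rz":0},{"tx":-0.0497,"ty":0.0122,"tz":0,"rx":0,"ry":0,"rz":0},{"tx":0,"ty":0,"tz":0,"rx":0,"ry":0,"rz":5.7},{"tx":0,"ty":0,"tz":0,"rx":0,"ry":0,"rz":5.7}]'
python3 d.py 0.603 -0.2765 0.2 78.1
python3 - <<'E'
from h import *
c=shot('wrist','w3.png')
E
```

```text
time_s: 5.48
tool_pos: [0.6034, -0.2776, 0.1966]
tool_rot: [-179.9, -0.1, 77.8]
force: [0.2, 0.8, -0.7]
grip_width: 0.0595
t 5.475 pos [ 0.6034 -0.2776  0.1966] rot [-1.7992e+02 -6.0000e-02  7.7790e+01] grip 0.0595 F [ 0.2  0.8 -0.7]
shift now-frame [ 0.001  -0.0006 -0.0034]  after-turn frame [ 0.001  -0.0006 -0.0034]
turn [-0.08 -0.06 -0.31]
```

View pics/w3.png

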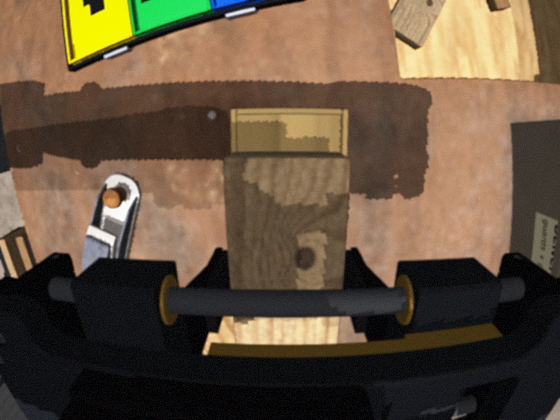

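```bash
python3 -m creep '[{"tx":0,"ty":0,"tz":0.045,"rx":0,"ry":0,"rz":0},{"tx":0,"ty":0,"tz":0.05,"rx":0,"ry":0,"rz":0},{"tx":0,"ty":0,"tz":0.035,"rx":0,"ry":0,"rz":0},{"tx":0,"ty":0,"tz":0.015,"rx":0,"ry":0,"rz":0},{"tx":0,"ty":0,"tz":0.006,"rx":0,"ry":0,"rz":0},{"tx":0,"ty":0,"tz":0,"rx":0,"ry":0,"rz":0}]'
```

```text
time_s: 6.28
tool_pos: [0.6046, -0.277, 0.0476]
tool_rot: [179.9, 0.0, 78.1]
force: [0.2, -0.1, -1.4]
grip_width: 0.0599
```

```bash
python3 -m creep '[{"tx":0,"ty":0,"tz":0.002,"rx":0,"ry":0,"rz":0},{"tx":0,"ty":0,"tz":0,"rx":0,"ry":0,"rz":0}]'
python3 -m creep '[{"tx":0,"ty":0,"tz":0,"rx":0,"ry":0,"rz":0},{"tx":0,"ty":0,"tz":0,"rx":0,"ry":0,"rz":0},{"tx":0,"ty":0,"tz":0,"rx":0,"ry":0,"rz":0},{"tx":0,"ty":0,"tz":-0.03,"rx":0,"ry":0,"rz":0},{"tx":0,"ty":0,"tz":-0.06,"rx":0,"ry":0,"rz":0},{"tx":0,"ty":0,"tz":-0.06,"rx":0,"ry":0,"rz":0},{"tx":0,"ty":0,"tz":0,"rx":0,"ry":0,"rz":0}]' 0.087
python3 d.py 0.4886 -0.4232 0.2 96.8
python3 - <<'E'
from h import *
c=shot('wrist','w4.png');c=shot('top','top4.png')
E
```

```text
time_s: 6.52
tool_pos: [0.6043, -0.277, 0.0455]
tool_rot: [179.9, 0.0, 78.1]
force: [0.2, 0.1, -0.6]
grip_width: 0.0598
time_s: 7.4
tool_pos: [0.6072, -0.2773, 0.2013]
tool_rot: [179.4, 0.1, 78.1]
force: [0.6, -0.1, -0.4]
grip_width: 0.087
t 7.4 pos [ 0.6072 -0.2773  0.2013] rot [1.7938e+02 1.5000e-01 7.8080e+01] grip 0.087 F [ 0.6 -0.1 -0.4]
shift now-frame [-0.1672 -0.0859  0.0008]  after-turn frame [-0.1308 -0.135   0.0013]
turn [  0.59   0.25 -18.72]
```

View pics/w4.png

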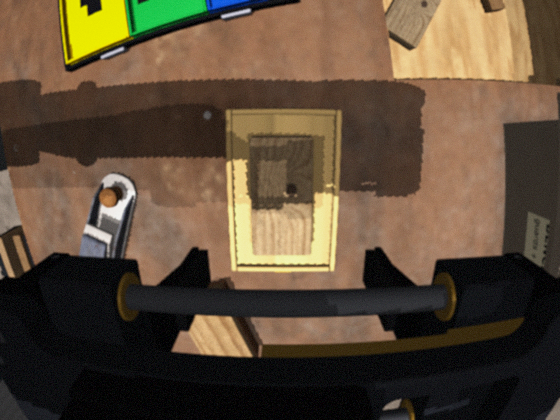

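View pics/top4.png

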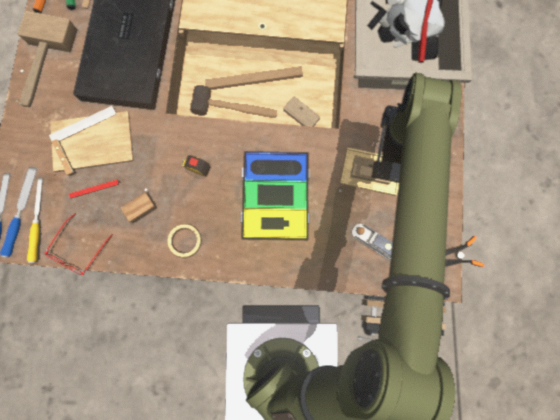

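```bash
python3 -m creep '[{"tx":-0.0418,"ty":-0.0215,"tz":0,"rx":0,"ry":0,"rz":0},{"tx":-0.0418,"ty":-0.0215,"tz":0,"rx":0,"ry":0,"rz":0},{"tx":-0.0418,"ty":-0.0215,"tz":0,"rx":0,"ry":0,"rz":0},{"tx":-0.0418,"ty":-0.0215,"tz":0,"rx":0,"ry":0,"rz":0},{"tx":0,"ty":0,"tz":0,"rx":0.5,"ry":0.2,"rz":-9.3},{"tx":0,"ty":0,"tz":0,"rx":0,"ry":0,"rz":-9.3},{"tx":0,"ty":0,"tz":0,"rx":0,"ry":0,"rz":0}]'
python3 d.py 0.4886 -0.4232 0.2 96.8
python3 - <<'E'
from h import *
c=shot('wrist','w5.png')
E
```

```text
time_s: 8.38
tool_pos: [0.4841, -0.4221, 0.1923]
tool_rot: [-179.4, -0.5, 96.6]
force: [-0.5, 0.2, 1.2]
grip_width: 0.0872
t 8.375 pos [ 0.4841 -0.4221  0.1923] rot [-179.44   -0.49   96.57] grip 0.0872 F [-0.5  0.2  1.2]
shift now-frame [-0.0015  0.0042 -0.0078]  after-turn frame [-0.0016  0.0043 -0.0077]
turn [-0.56 -0.49 -0.23]
```

View pics/w5.png

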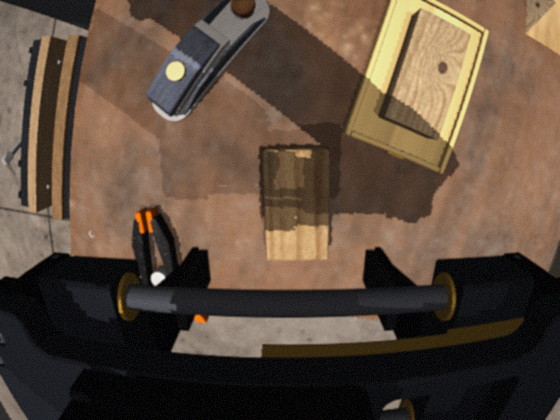

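Run:
```python
from h import *
im=cv2.imread('pics/w5.png')[135:275,235:355]
im=cv2.convertScaleAbs(im,alpha=1.5,beta=20)
cv2.imwrite('pics/z6.png',cv2.resize(im,None,fx=4,fy=4,interpolation=cv2.INTER_CUBIC))
```

```text
(no output)
```

View pics/z6.png

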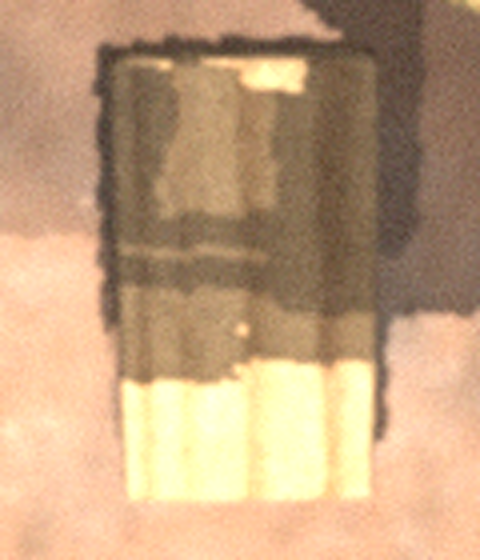

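```bash
python3 - <<'E'
from m import *
c=load('w5.png')
P=[(235+x/4,135+y/4) for x,y in [(113,60),(376,58),(371,499),(127,499)]]
print(rect(c,P,.035,True)); print([onz(c,u,v,.035,True).round(4) for u,v in P])
E
python3 d.py 0.490 -0.4232 0.03 97
```

```text
(0.4938, -0.4246, 61, 109, 'long axis yaw', -82.6)
[array([ 0.4566, -0.3745]), array([ 0.5159, -0.3669]), array([ 0.5309, -0.4747]), array([ 0.4705, -0.4817])]
t 8.425 pos [ 0.4844 -0.4221  0.1927] rot [-179.46   -0.45   96.5 ] grip 0.0873 F [ 0.2  0.2 -1. ]
shift now-frame [-0.003   0.007   0.1626]  after-turn frame [-0.0018  0.0055  0.1627]
turn [-0.54 -0.45 -0.5 ]
```

```bash
python3 -m creep '[{"tx":-0.002,"ty":0.006,"tz":0,"rx":-0.5,"ry":-0.4,"rz":-0.6},{"tx":0,"ty":0,"tz":0.05,"rx":0,"ry":0,"rz":0},{"tx":0,"ty":0,"tz":0.05,"rx":0,"ry":0,"rz":0},{"tx":0,"ty":0,"tz":0.03,"rx":0,"ry":0,"rz":0},{"tx":0,"ty":0,"tz":0.01,"rx":0,"ry":0,"rz":0},{"tx":0,"ty":0,"tz":0,"rx":0,"ry":0,"rz":0},{"tx":0,"ty":0,"tz":0,"rx":0,"ry":0,"rz":0}]'
python3 d.py 0.491 -0.424 0.038 97.2
```

```text
time_s: 9.3
tool_pos: [0.4927, -0.4247, 0.0563]
tool_rot: [179.8, 0.2, 97.3]
force: [0.9, -0.2, 1.1]
grip_width: 0.0868
t 9.3 pos [ 0.4927 -0.4247  0.0563] rot [179.82   0.22  97.27] grip 0.0868 F [ 0.9 -0.2  1.1]
shift now-frame [ 0.001  -0.0017  0.0183]  after-turn frame [ 0.0009 -0.0016  0.0183]
turn [0.18 0.22 0.07]
```

```bash
python3 -m creep '[{"tx":0,"ty":-0.001,"tz":0.018,"rx":0,"ry":0,"rz":0},{"tx":0,"ty":0,"tz":0,"rx":0,"ry":0,"rz":0}]'
python3 -m creep '[{"tx":0,"ty":0,"tz":0,"rx":0,"ry":0,"rz":0},{"tx":0,"ty":0,"tz":0,"rx":0,"ry":0,"rz":0},{"tx":0,"ty":0,"tz":0,"rx":0,"ry":0,"rz":0},{"tx":0,"ty":0,"tz":0,"rx":0,"ry":0,"rz":0}]' 0.05 25
python3 d.py 0.491 -0.424 0.038 97.2
```

```text
time_s: 9.55
tool_pos: [0.4893, -0.4237, 0.0349]
tool_rot: [-179.9, -0.0, 97.3]
force: [-0.8, -0.4, -0.6]
grip_width: 0.0873
time_s: 10.05
tool_pos: [0.4909, -0.4243, 0.0369]
tool_rot: [179.9, 0.1, 97.3]
force: [0.0, 0.1, 0.3]
grip_width: 0.0623
t 10.05 pos [ 0.4909 -0.4243  0.0369] rot [1.799e+02 1.200e-01 9.729e+01] grip 0.0623 F [0.  0.1 0.3]
shift now-frame [ 0.0003  0.0001 -0.0011]  after-turn frame [ 0.0003  0.0001 -0.0011]
turn [0.1  0.12 0.09]
```

```bash
python3 -m creep '[{"tx":0,"ty":0,"tz":-0.03,"rx":0,"ry":0,"rz":0},{"tx":0,"ty":0,"tz":-0.05,"rx":0,"ry":0,"rz":0},{"tx":0,"ty":0,"tz":-0.05,"rx":0,"ry":0,"rz":0},{"tx":0,"ty":0,"tz":-0.03,"rx":0,"ry":0,"rz":0},{"tx":0,"ty":0,"tz":0,"rx":0,"ry":0,"rz":0}]'
python3 d.py 0.530 0.019 0.2 89.2
```

```text
time_s: 10.68
tool_pos: [0.4916, -0.4247, 0.1993]
tool_rot: [179.8, 0.3, 97.3]
force: [0.3, 0.0, -1.7]
grip_width: 0.0621
t 10.675 pos [ 0.4916 -0.4247  0.1993] rot [179.76   0.32  97.28] grip 0.0621 F [ 0.3  0.  -1.7]
shift now-frame [ 0.4353  0.0943 -0.0027]  after-turn frame [ 0.4442  0.0322 -0.0007]
turn [0.27 0.3  8.08]
```

```bash
python3 -m creep '[{"tx":0.0435,"ty":0.0094,"tz":0,"rx":0,"ry":0,"rz":0},{"tx":0.0435,"ty":0.0094,"tz":0,"rx":0,"ry":0,"rz":0},{"tx":0.0435,"ty":0.0094,"tz":0,"rx":0,"ry":0,"rz":0},{"tx":0.0435,"ty":0.0094,"tz":0,"rx":0,"ry":0,"rz":0},{"tx":0.0435,"ty":0.0094,"tz":0,"rx":0,"ry":0,"rz":0},{"tx":0.0435,"ty":0.0094,"tz":0,"rx":0,"ry":0,"rz":0},{"tx":0.0435,"ty":0.0094,"tz":0,"rx":0,"ry":0,"rz":0},{"tx":0.0435,"ty":0.0094,"tz":0,"rx":0,"ry":0,"rz":0},{"tx":0.0435,"ty":0.0094,"tz":0,"rx":0,"ry":0,"rz":0},{"tx":0.0435,"ty":0.0094,"tz":0,"rx":0,"ry":0,"rz":0},{"tx":0,"ty":0,"tz":0,"rx":0,"ry":0,"rz":8},{"tx":0,"ty":0,"tz":0,"rx":0,"ry":0,"rz":0},{"tx":0,"ty":0,"tz":0,"rx":0,"ry":0,"rz":0}]'
python3 d.py 0.530 0.019 0.2 89.2
python3 - <<'E'
from h import *
c=shot('wrist','w6.png')
E
```

```text
time_s: 12.3
tool_pos: [0.5279, 0.0185, 0.1949]
tool_rot: [-180.0, 0.1, 89.3]
force: [0.9, -0.8, -1.2]
grip_width: 0.0622
t 12.3 pos [0.5279 0.0185 0.1949] rot [-1.7997e+02  8.0000e-02  8.9330e+01] grip 0.0622 F [ 0.9 -0.8 -1.2]
shift now-frame [ 0.0006  0.0021 -0.0051]  after-turn frame [ 0.0006  0.0021 -0.0051]
turn [-0.03  0.08  0.13]
```

View pics/w6.png

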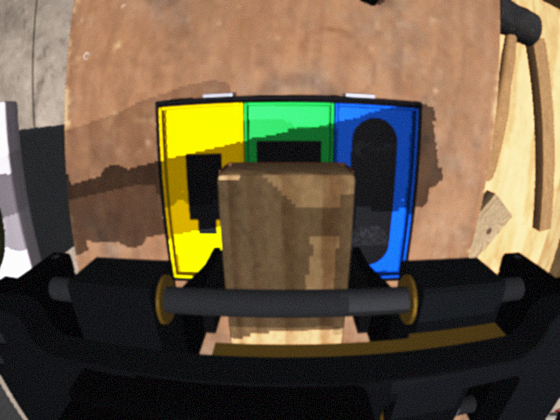

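```bash
python3 - <<'E'
from m import *
c=load('w6.png')
for p in [(221,176),(352,178),(226,164),(348,164)]: print(onz(c,*p,.193,True),onz(c,*p,.158,True))
E
python3 -m creep '[{"tx":0,"ty":0.001,"tz":0.05,"rx":0,"ry":0,"rz":0},{"tx":0,"ty":0,"tz":0.05,"rx":0,"ry":0,"rz":0},{"tx":0,"ty":0,"tz":0.03,"rx":0,"ry":0,"rz":0},{"tx":0,"ty":0,"tz":0,"rx":0,"ry":0,"rz":0},{"tx":0,"ty":0,"tz":0,"rx":0,"ry":0,"rz":0},{"tx":0,"ty":0,"tz":0,"rx":0,"ry":0,"rz":0}]'
python3 d.py 0.530 0.019 0.0465 89.2
```

```text
[0.50039246 0.07218031] [0.49312152 0.0659571 ]
[0.557954   0.07061837] [0.56518022 0.06400178]
[0.50290321 0.07744033] [0.49626461 0.07254188]
[0.55597722 0.07683636] [0.56270557 0.0717858 ]
time_s: 13.1
tool_pos: [0.531, 0.0191, 0.0677]
tool_rot: [179.7, 0.1, 89.3]
force: [-0.3, 0.0, -1.4]
grip_width: 0.0623
t 13.1 pos [0.531  0.0191 0.0677] rot [1.7975e+02 1.0000e-01 8.9270e+01] grip 0.0623 F [-0.3  0.  -1.4]
shift now-frame [-0.0001 -0.0011  0.0212]  after-turn frame [-0.0001 -0.001   0.0212]
turn [0.25 0.1  0.07]
```

```bash
python3 -m creep '[{"tx":0,"ty":0,"tz":0.014,"rx":0,"ry":0,"rz":0},{"tx":0,"ty":0,"tz":0.006,"rx":0,"ry":0,"rz":0},{"tx":0,"ty":0,"tz":0,"rx":0,"ry":0,"rz":0},{"tx":0,"ty":0,"tz":0,"rx":0,"ry":0,"rz":0}]'
python3 d.py 0.530 0.019 0.0465 89.2
```

```text
time_s: 13.6
tool_pos: [0.5295, 0.0193, 0.0456]
tool_rot: [180.0, 0.1, 89.3]
force: [-0.0, 0.6, -0.6]
grip_width: 0.0623
t 13.6 pos [0.5295 0.0193 0.0456] rot [1.7995e+02 7.0000e-02 8.9290e+01] grip 0.0623 F [-0.   0.6 -0.6]
shift now-frame [-0.0003  0.0005 -0.0009]  after-turn frame [-0.0003  0.0005 -0.0009]
turn [0.05 0.07 0.09]
```

```bash
python3 -m creep '[{"tx":0,"ty":0,"tz":0,"rx":0,"ry":0,"rz":0},{"tx":0,"ty":0,"tz":0,"rx":0,"ry":0,"rz":0},{"tx":0,"ty":0,"tz":0,"rx":0,"ry":0,"rz":0},{"tx":0,"ty":0,"tz":-0.03,"rx":0,"ry":0,"rz":0},{"tx":0,"ty":0,"tz":-0.06,"rx":0,"ry":0,"rz":0},{"tx":0,"ty":0,"tz":-0.06,"rx":0,"ry":0,"rz":0},{"tx":0,"ty":0,"tz":-0.05,"rx":0,"ry":0,"rz":0},{"tx":0,"ty":0,"tz":0,"rx":0,"ry":0,"rz":0}]' 0.087
python3 d.py 0.601 0.251 0.25 70
python3 - <<'E'
from h import *
c=shot('wrist','w7.png')
E
```

```text
time_s: 14.6
tool_pos: [0.5319, 0.02, 0.2504]
tool_rot: [179.5, 0.2, 89.3]
force: [0.1, -0.5, -0.2]
grip_width: 0.0871
t 14.6 pos [0.5319 0.02   0.2504] rot [1.7945e+02 1.6000e-01 8.9270e+01] grip 0.0871 F [ 0.1 -0.5 -0.2]
shift now-frame [0.2319 0.0662 0.0004]  after-turn frame [ 0.2407 -0.0141  0.0004]
turn [ 0.57  0.06 19.28]
```

View pics/w7.png

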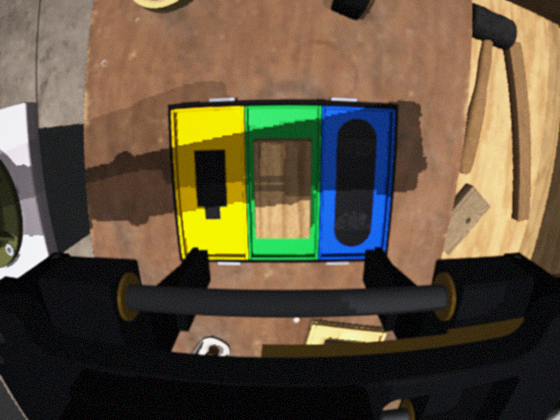

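```bash
python3 -m creep '[{"tx":0.0465,"ty":0.0132,"tz":0,"rx":0,"ry":0,"rz":0},{"tx":0.0465,"ty":0.0132,"tz":0,"rx":0,"ry":0,"rz":0},{"tx":0.0465,"ty":0.0132,"tz":0,"rx":0,"ry":0,"rz":0},{"tx":0.0465,"ty":0.0132,"tz":0,"rx":0,"ry":0,"rz":0},{"tx":0.0465,"ty":0.0132,"tz":0,"rx":0,"ry":0,"rz":0},{"tx":0,"ty":0,"tz":0,"rx":0,"ry":0,"rz":9.6},{"tx":0,"ty":0,"tz":0,"rx":0,"ry":0,"rz":9.6},{"tx":0,"ty":0,"tz":0,"rx":0,"ry":0,"rz":0},{"tx":0,"ty":0,"tz":0,"rx":0,"ry":0,"rz":0}]'
python3 d.py 0.601 0.251 0.25 70
python3 - <<'E'
from h import *
c=shot('wrist','w8.png');shot('top','top8.png')
im=cv2.imread('pics/w8.png')[100:290,160:400]
cv2.imwrite('pics/z8.png',cv2.resize(im,None,fx=3,fy=3,interpolation=cv2.INTER_CUBIC))
E
```

```text
time_s: 15.78
tool_pos: [0.5979, 0.2508, 0.2447]
tool_rot: [180.0, 0.1, 70.2]
force: [-0.7, -0.3, -0.0]
grip_width: 0.0872
t 15.775 pos [0.5979 0.2508 0.2447] rot [1.7997e+02 1.1000e-01 7.0240e+01] grip 0.0872 F [-0.7 -0.3 -0. ]
shift now-frame [ 0.0012  0.0028 -0.0053]  after-turn frame [ 0.0012  0.0028 -0.0053]
turn [0.03 0.11 0.24]
```

View pics/w8.png

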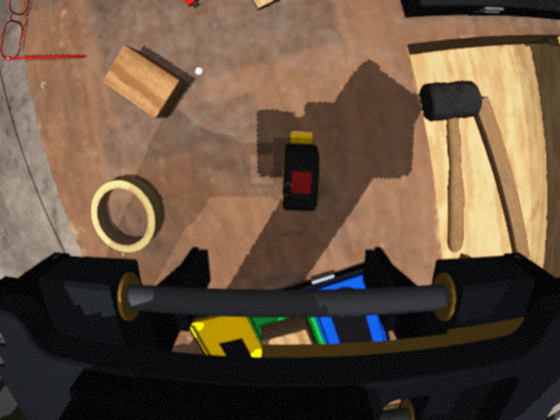

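View pics/z8.png

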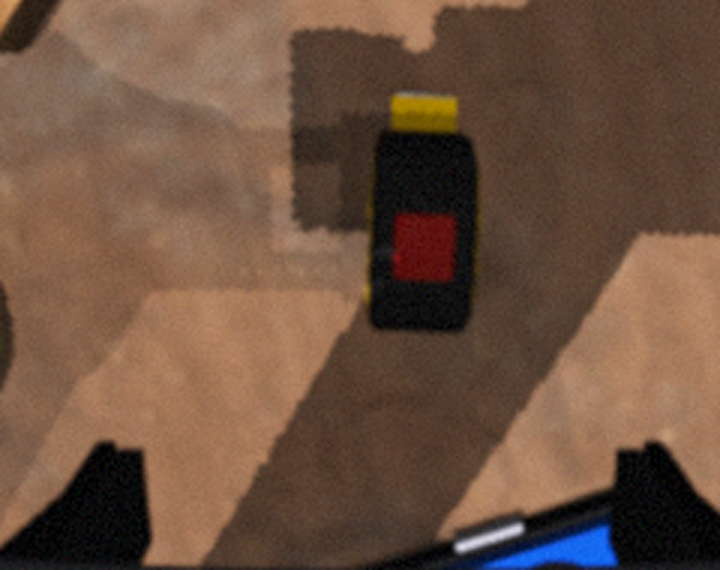

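Run:
```python
from m import *
c=load('w8.png')
q=lambda x,y,z: onz(c,160+x/3,100+y/3,z,True)
hook=q(425,95,.006); bt=q(424,247,.070); L=q(371,247,.065);Rr=q(478,247,.065)
print(hook,bt,(L+Rr)/2,np.linalg.norm(L-Rr), 'hookw',np.linalg.norm(q(391,112,.006)-q(458,112,.006)))
d=hook-bt; yaw=np.degrees(np.arctan2(d[1],d[0])); print(yaw,np.linalg.norm(d))
u=np.array([np.cos(np.radians(yaw)),np.sin(np.radians(yaw))])
print('origin',hook-.043*u,'case centre',hook-.050*u, 'L/R line',np.degrees(np.arctan2(*(Rr-L)[::-1])))
print('rear', q(420,328,.06)@u-hook@u, 'front top',q(424,133,.0)@u-hook@u)
```

```text
[0.63673036 0.30310719] [0.61813917 0.26022541] [0.61823683 0.25914975] 0.03550219879944568 hookw 0.02568556654536037
66.56109184205809 0.046738412912896536
origin [0.6196262  0.26365535] case centre [0.61684181 0.25723296] L/R line -19.591558614039183
rear -0.0770990700428062 front top -0.015173654339703968
```

```bash
python3 - <<'E'
from m import *
c=load('top0.png')
print('button',onz(c,110+337/4,140+86/4,.07),'hook',onz(c,110+294/4,140+90/4,.008))
E
python3 d.py 0.616 0.258 0.06 69
```

```text
button [0.61430074 0.25644542] hook [0.62859774 0.30154374]
t 15.875 pos [0.5982 0.2508 0.2452] rot [1.7994e+02 8.0000e-02 7.0170e+01] grip 0.087 F [0.2 0.4 0.1]
shift now-frame [0.0131 0.0141 0.1852]  after-turn frame [0.0131 0.0141 0.1852]
turn [0.06 0.08 1.17]
```

```bash
python3 -m creep '[{"tx":0.012,"ty":0.0138,"tz":0.03,"rx":0,"ry":0,"rz":0.6},{"tx":0,"ty":0,"tz":0.05,"rx":0,"ry":0,"rz":0},{"tx":0,"ty":0,"tz":0.05,"rx":0,"ry":0,"rz":0},{"tx":0,"ty":0,"tz":0.04,"rx":0,"ry":0,"rz":0},{"tx":0,"ty":0,"tz":0.02,"rx":0,"ry":0,"rz":0},{"tx":0,"ty":0,"tz":0.01,"rx":0,"ry":0,"rz":0},{"tx":0,"ty":0,"tz":0,"rx":0,"ry":0,"rz":0},{"tx":0,"ty":0,"tz":0,"rx":0,"ry":0,"rz":0}]'
python3 -m creep '[{"tx":0,"ty":0,"tz":0,"rx":0,"ry":0,"rz":0},{"tx":0,"ty":0,"tz":0,"rx":0,"ry":0,"rz":0},{"tx":0,"ty":0,"tz":0,"rx":0,"ry":0,"rz":0},{"tx":0,"ty":0,"tz":0,"rx":0,"ry":0,"rz":0},{"tx":0,"ty":0,"tz":0,"rx":0,"ry":0,"rz":0}]' 0.025 25
python3 d.py 0.616 0.258 0.045 69
```

```text
time_s: 16.88
tool_pos: [0.6167, 0.258, 0.0475]
tool_rot: [179.8, -0.1, 69.5]
force: [-0.6, -0.5, 0.1]
grip_width: 0.0872
time_s: 17.5
tool_pos: [0.6156, 0.2574, 0.0457]
tool_rot: [179.9, 0.1, 69.5]
force: [-0.9, 0.3, 0.2]
grip_width: 0.0445
t 17.5 pos [0.6156 0.2574 0.0457] rot [1.7991e+02 5.0000e-02 6.9480e+01] grip 0.0445 F [-0.9  0.3  0.2]
shift now-frame [0.0007 0.0001 0.0007]  after-turn frame [0.0007 0.0001 0.0007]
turn [0.09 0.05 0.48]
```

Still closing; continue, then lift.

```bash
python3 -m creep '[{"tx":0,"ty":0,"tz":0,"rx":0,"ry":0,"rz":0},{"tx":0,"ty":0,"tz":0,"rx":0,"ry":0,"rz":0},{"tx":0,"ty":0,"tz":0,"rx":0,"ry":0,"rz":0}]'
python3 -m creep '[{"tx":0,"ty":0,"tz":-0.03,"rx":0,"ry":0,"rz":0},{"tx":0,"ty":0,"tz":-0.05,"rx":0,"ry":0,"rz":0},{"tx":0,"ty":0,"tz":-0.05,"rx":0,"ry":0,"rz":0},{"tx":0,"ty":0,"tz":-0.03,"rx":0,"ry":0,"rz":0},{"tx":0,"ty":0,"tz":0,"rx":0,"ry":0,"rz":0}]'
python3 d.py 0.4425 0.013 0.2 89.2
```

```text
time_s: 17.88
tool_pos: [0.6157, 0.2574, 0.0457]
tool_rot: [179.9, 0.0, 69.5]
force: [0.2, -0.3, -0.9]
grip_width: 0.0358
time_s: 18.5
tool_pos: [0.6163, 0.2585, 0.2079]
tool_rot: [179.7, -0.1, 69.5]
force: [0.5, 0.7, -3.5]
grip_width: 0.0358
t 18.5 pos [0.6163 0.2585 0.2079] rot [ 1.7973e+02 -1.1000e-01  6.9480e+01] grip 0.0358 F [ 0.5  0.7 -3.5]
shift now-frame [-0.2909 -0.0767  0.007 ]  after-turn frame [-0.2479 -0.1703  0.0079]
turn [  0.29  -0.06 -19.72]
```

```bash
python3 -m creep '[{"tx":-0.0416,"ty":-0.011,"tz":0,"rx":0,"ry":0,"rz":0},{"tx":-0.0416,"ty":-0.011,"tz":0,"rx":0,"ry":0,"rz":0},{"tx":-0.0416,"ty":-0.011,"tz":0,"rx":0,"ry":0,"rz":0},{"tx":-0.0416,"ty":-0.011,"tz":0,"rx":0,"ry":0,"rz":0},{"tx":-0.0416,"ty":-0.011,"tz":0,"rx":0,"ry":0,"rz":0},{"tx":-0.0416,"ty":-0.011,"tz":0,"rx":0,"ry":0,"rz":0},{"tx":-0.0416,"ty":-0.011,"tz":0,"rx":0,"ry":0,"rz":0},{"tx":0,"ty":0,"tz":0,"rx":0,"ry":0,"rz":-9.9},{"tx":0,"ty":0,"tz":0,"rx":0,"ry":0,"rz":-9.9},{"tx":0,"ty":0,"tz":0,"rx":0,"ry":0,"rz":0},{"tx":0,"ty":0,"tz":0,"rx":0,"ry":0,"rz":0}]'
python3 d.py 0.4425 0.013 0.054 89.2
python3 - <<'E'
from h import *
c=shot('wrist','w9.png')
E
```

```text
time_s: 19.88
tool_pos: [0.4406, 0.0119, 0.2048]
tool_rot: [-180.0, 0.0, 89.1]
force: [0.9, -0.2, -2.8]
grip_width: 0.0361
t 19.875 pos [0.4406 0.0119 0.2048] rot [-1.7997e+02  5.0000e-02  8.9130e+01] grip 0.0361 F [ 0.9 -0.2 -2.8]
shift now-frame [0.0012 0.002  0.1508]  after-turn frame [0.0011 0.0019 0.1508]
turn [-0.03  0.05 -0.07]
```

View pics/w9.png

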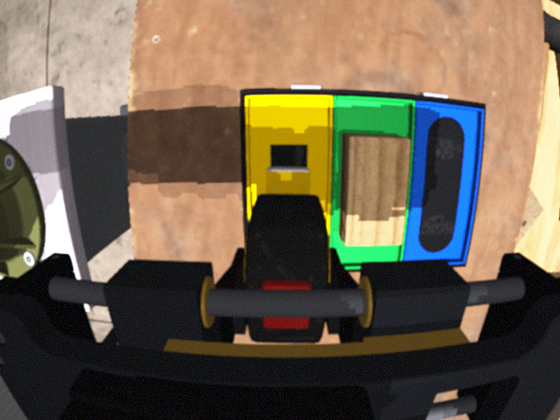

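Run:
```python
from m import *
c=load('w9.png')
for v in (168,172): print([onz(c,290,v,z,True).round(4) for z in (.161,.17)])
im=cv2.imread('pics/w9.png')[80:350,220:420]
cv2.imwrite('pics/z9.png',cv2.resize(im,None,fx=2.2,fy=2.2,interpolation=cv2.INTER_CUBIC))
```

```text
[array([0.444, 0.062]), array([0.4439, 0.0634])]
[array([0.444 , 0.0598]), array([0.4439, 0.0613])]
```

View pics/z9.png

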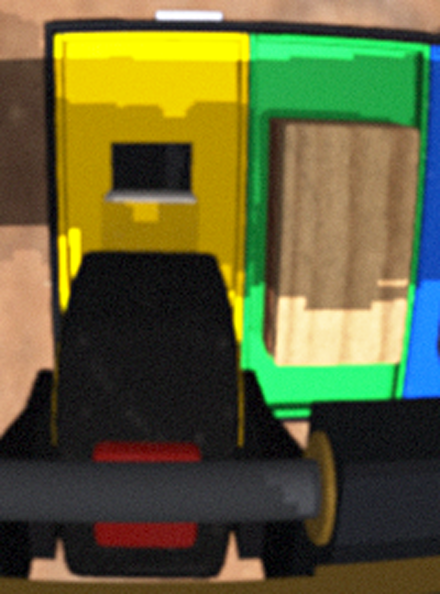

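```bash
python3 -m creep '[{"tx":0.001,"ty":0.001,"tz":0.04,"rx":0,"ry":0,"rz":0},{"tx":0,"ty":0,"tz":0.05,"rx":0,"ry":0,"rz":0},{"tx":0,"ty":0,"tz":0.03,"rx":0,"ry":0,"rz":0},{"tx":0,"ty":0,"tz":0.01,"rx":0,"ry":0,"rz":0},{"tx":0,"ty":0,"tz":0,"rx":0,"ry":0,"rz":0},{"tx":0,"ty":0,"tz":0,"rx":0,"ry":0,"rz":0},{"tx":0,"ty":0,"tz":0,"rx":0,"ry":0,"rz":0}]'
python3 d.py 0.4425 0.013 0.0547 89.2
```

```text
time_s: 20.8
tool_pos: [0.4434, 0.0126, 0.077]
tool_rot: [179.8, 0.1, 89.3]
force: [-0.7, 0.4, -3.3]
grip_width: 0.0359
t 20.8 pos [0.4434 0.0126 0.077 ] rot [1.7979e+02 1.2000e-01 8.9260e+01] grip 0.0359 F [-0.7  0.4 -3.3]
shift now-frame [ 0.0004 -0.001   0.0223]  after-turn frame [ 0.0004 -0.0009  0.0223]
turn [0.21 0.12 0.06]
```

```bash
python3 -m creep '[{"tx":0,"ty":0,"tz":0.014,"rx":0,"ry":0,"rz":0},{"tx":0,"ty":0,"tz":0.006,"rx":0,"ry":0,"rz":0},{"tx":0,"ty":0,"tz":0,"rx":0,"ry":0,"rz":0},{"tx":0,"ty":0,"tz":0,"rx":0,"ry":0,"rz":0}]'
python3 d.py 0.4425 0.013 0.0547 89.2
```

```text
time_s: 21.3
tool_pos: [0.4423, 0.0128, 0.0557]
tool_rot: [179.9, 0.1, 89.3]
force: [0.9, -0.0, -2.8]
grip_width: 0.0354
t 21.3 pos [0.4423 0.0128 0.0557] rot [1.7995e+02 6.0000e-02 8.9290e+01] grip 0.0354 F [ 0.9 -0.  -2.8]
shift now-frame [0.0002 0.0002 0.001 ]  after-turn frame [0.0002 0.0002 0.001 ]
turn [0.05 0.06 0.09]
```

```bash
python3 -m creep '[{"tx":0,"ty":0,"tz":0.0012,"rx":0,"ry":0,"rz":0},{"tx":0,"ty":0,"tz":0,"rx":0,"ry":0,"rz":0}]'
python3 -m creep '[{"tx":0,"ty":0,"tz":0,"rx":0,"ry":0,"rz":0},{"tx":0,"ty":0,"tz":0,"rx":0,"ry":0,"rz":0},{"tx":0,"ty":0,"tz":0,"rx":0,"ry":0,"rz":0},{"tx":0,"ty":0,"tz":0,"rx":0,"ry":0,"rz":0}]' 0.062
python3 -m creep '[{"tx":0,"ty":0,"tz":-0.03,"rx":0,"ry":0,"rz":0},{"tx":0,"ty":0,"tz":-0.06,"rx":0,"ry":0,"rz":0},{"tx":0,"ty":0,"tz":-0.06,"rx":0,"ry":0,"rz":0},{"tx":0,"ty":0,"tz":-0.05,"rx":0,"ry":0,"rz":0},{"tx":0,"ty":0,"tz":0,"rx":0,"ry":0,"rz":0}]'
python3 d.py 0.385 -0.28 0.25 56.4
python3 - <<'E'
from h import *
c=shot('wrist','w10.png')
E
```

```text
time_s: 21.55
tool_pos: [0.4425, 0.0127, 0.0547]
tool_rot: [179.9, 0.1, 89.3]
force: [-0.1, -0.7, -2.0]
grip_width: 0.0361
time_s: 22.05
tool_pos: [0.4425, 0.0126, 0.0547]
tool_rot: [179.9, 0.1, 89.3]
force: [0.8, 0.2, 0.3]
grip_width: 0.0602
time_s: 22.68
tool_pos: [0.4446, 0.013, 0.2586]
tool_rot: [179.5, 0.2, 89.3]
force: [-0.1, 1.0, -1.9]
grip_width: 0.0619
t 22.675 pos [0.4446 0.013  0.2586] rot [179.47   0.22  89.27] grip 0.0619 F [-0.1  1.  -1.9]
shift now-frame [-0.2937 -0.0559  0.0092]  after-turn frame [-0.277   0.1125  0.0086]
turn [ 0.57  0.06 32.87]
```

View pics/w10.png

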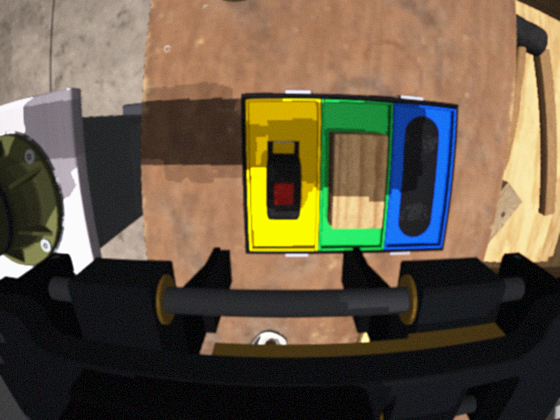

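```bash
python3 -m creep '[{"tx":-0.042,"ty":-0.008,"tz":0,"rx":0,"ry":0,"rz":0},{"tx":-0.042,"ty":-0.008,"tz":0,"rx":0,"ry":0,"rz":0},{"tx":-0.042,"ty":-0.008,"tz":0,"rx":0,"ry":0,"rz":0},{"tx":-0.042,"ty":-0.008,"tz":0,"rx":0,"ry":0,"rz":0},{"tx":-0.042,"ty":-0.008,"tz":0,"rx":0,"ry":0,"rz":0},{"tx":-0.042,"ty":-0.008,"tz":0,"rx":0,"ry":0,"rz":0},{"tx":-0.042,"ty":-0.008,"tz":0,"rx":0,"ry":0,"rz":0},{"tx":0,"ty":0,"tz":0,"rx":0,"ry":0,"rz":8.2},{"tx":0,"ty":0,"tz":0,"rx":0,"ry":0,"rz":8.2},{"tx":0,"ty":0,"tz":0,"rx":0,"ry":0,"rz":8.2},{"tx":0,"ty":0,"tz":0,"rx":0,"ry":0,"rz":8.2},{"tx":0,"ty":0,"tz":0,"rx":0,"ry":0,"rz":0},{"tx":0,"ty":0,"tz":0,"rx":0,"ry":0,"rz":0}]' 0.087
python3 d.py 0.385 -0.28 0.25 56.4
python3 - <<'E'
from h import *
c=shot('wrist','w11.png')
im=cv2.imread('pics/w11.png')[90:290,190:390]
cv2.imwrite('pics/z11.png',cv2.resize(im,None,fx=3,fy=3,interpolation=cv2.INTER_CUBIC))
E
```

```text
time_s: 24.35
tool_pos: [0.3821, -0.28, 0.2539]
tool_rot: [-180.0, 0.0, 56.6]
force: [0.7, 0.7, -0.2]
grip_width: 0.087
t 24.35 pos [ 0.3821 -0.28    0.2539] rot [-1.7999e+02  1.0000e-02  5.6620e+01] grip 0.087 F [ 0.7  0.7 -0.2]
shift now-frame [0.0016 0.0025 0.0039]  after-turn frame [0.0016 0.0024 0.0039]
turn [-0.01  0.01  0.22]
```

View pics/w11.png

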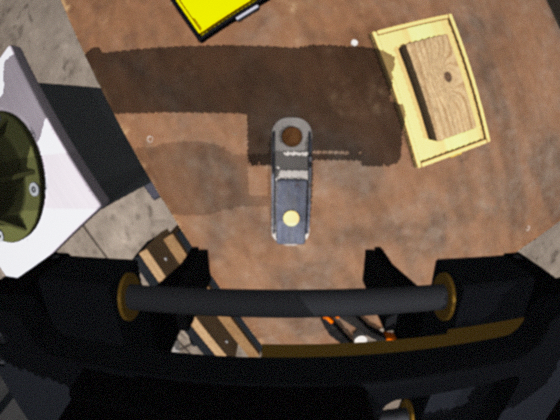

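View pics/z11.png

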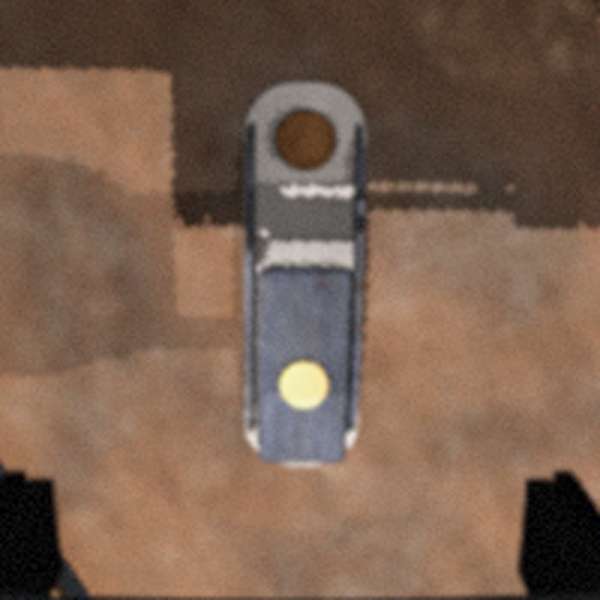

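Run:
```python
from m import *
c=load('w11.png')
q=lambda x,y,z: onz(c,190+x/3,90+y/3,z,True)
f=q(306,83,.006);r=q(302,466,.006);d=f-r
print(f,r,(f+r)/2,np.linalg.norm(d),np.degrees(np.arctan2(d[1],d[0])))
a=q(246,150,.006);b=q(368,150,.006);print('w',(a+b)/2,np.linalg.norm(a-b)); 
k=q(305,138,.03);s=q(303.5,385,.049);e=k-s;print(k,s,np.degrees(np.arctan2(e[1],e[0])))
t=load('top0.png');F=onz(t,340+103/8,215+100/8,.006);Q=onz(t,340+472/8,215+345/8,.006);print('top',(F+Q)/2,np.linalg.norm(F-Q),np.degrees(np.arctan2(*(F-Q)[::-1])))
```

```text
[ 0.43222543 -0.21822418] [ 0.34368928 -0.35074741] [ 0.38795735 -0.2844858 ] 0.1593770896430181 56.253897373101864
w [ 0.41811871 -0.2405118 ] 0.04793374287073363
[ 0.42036547 -0.23484989] [ 0.3709495  -0.30888985] 56.279941704644095
top [ 0.38221504 -0.28286082] 0.16370726706835423 55.84016400202593
```

```bash
python3 d.py 0.3865 -0.284 0.038 56.3
python3 -m creep '[{"tx":-0.001,"ty":0.0058,"tz":0.04,"rx":0,"ry":0,"rz":0.3},{"tx":0,"ty":0,"tz":0.05,"rx":0,"ry":0,"rz":0},{"tx":0,"ty":0,"tz":0.05,"rx":0,"ry":0,"rz":0},{"tx":0,"ty":0,"tz":0.04,"rx":0,"ry":0,"rz":0},{"tx":0,"ty":0,"tz":0.01,"rx":0,"ry":0,"rz":0},{"tx":0,"ty":0,"tz":0,"rx":0,"ry":0,"rz":0},{"tx":0,"ty":0,"tz":0,"rx":0,"ry":0,"rz":0}]' 0.07
python3 d.py 0.3865 -0.284 0.038 56.3
```

```text
t 24.4 pos [ 0.3822 -0.28    0.2541] rot [1.7998e+02 1.0000e-02 5.6600e+01] grip 0.0871 F [ 1.4 -0.  -0.3]
shift now-frame [-0.0009  0.0057  0.2162]  after-turn frame [-0.0009  0.0057  0.2161]
turn [0.02 0.01 0.3 ]
time_s: 25.28
tool_pos: [0.3883, -0.2855, 0.0668]
tool_rot: [179.7, 0.1, 56.2]
force: [0.0, 0.1, 0.5]
grip_width: 0.0699
t 25.275 pos [ 0.3883 -0.2855  0.0668] rot [1.7971e+02 5.0000e-02 5.6190e+01] grip 0.0699 F [0.  0.1 0.5]
shift now-frame [ 0.0003 -0.0025  0.0287]  after-turn frame [ 0.0003 -0.0023  0.0288]
turn [ 0.29  0.05 -0.11]
```

```bash
python3 -m creep '[{"tx":0,"ty":-0.001,"tz":0.018,"rx":0,"ry":0,"rz":0},{"tx":0,"ty":0,"tz":0.008,"rx":0,"ry":0,"rz":0},{"tx":0,"ty":0,"tz":0,"rx":0,"ry":0,"rz":0},{"tx":0,"ty":0,"tz":0,"rx":0,"ry":0,"rz":0}]'
python3 -m creep '[{"tx":0,"ty":0,"tz":0,"rx":0,"ry":0,"rz":0},{"tx":0,"ty":0,"tz":0,"rx":0,"ry":0,"rz":0},{"tx":0,"ty":0,"tz":0,"rx":0,"ry":0,"rz":0},{"tx":0,"ty":0,"tz":0,"rx":0,"ry":0,"rz":0},{"tx":0,"ty":0,"tz":0,"rx":0,"ry":0,"rz":0}]' 0.03 55
python3 d.py 0.3865 -0.284 0.038 56.3
```

```text
time_s: 25.78
tool_pos: [0.3867, -0.2845, 0.0397]
tool_rot: [179.8, 0.0, 56.2]
force: [0.6, 0.2, 0.6]
grip_width: 0.0699
time_s: 26.4
tool_pos: [0.3861, -0.284, 0.039]
tool_rot: [179.9, 0.0, 56.2]
force: [-0.6, -0.2, 1.4]
grip_width: 0.0446
t 26.4 pos [ 0.3861 -0.284   0.039 ] rot [1.7992e+02 3.0000e-02 5.6180e+01] grip 0.0446 F [-0.6 -0.2  1.4]
shift now-frame [0.0002 0.0003 0.001 ]  after-turn frame [0.0002 0.0003 0.001 ]
turn [ 0.08  0.03 -0.12]
```

```bash
python3 -m creep '[{"tx":0,"ty":0,"tz":0,"rx":0,"ry":0,"rz":0},{"tx":0,"ty":0,"tz":-0.02,"rx":0,"ry":0,"rz":0},{"tx":0,"ty":0,"tz":-0.04,"rx":0,"ry":0,"rz":0},{"tx":0,"ty":0,"tz":-0.05,"rx":0,"ry":0,"rz":0},{"tx":0,"ty":0,"tz":-0.04,"rx":0,"ry":0,"rz":0},{"tx":0,"ty":0,"tz":-0.02,"rx":0,"ry":0,"rz":0},{"tx":0,"ty":0,"tz":0,"rx":0,"ry":0,"rz":0},{"tx":0,"ty":0,"tz":0,"rx":0,"ry":0,"rz":0}]'
python3 d.py 0.617 0.018 0.2 89.2
```

```text
time_s: 27.4
tool_pos: [0.3848, -0.283, 0.2067]
tool_rot: [-179.9, -0.0, 56.2]
force: [0.2, 0.6, -7.5]
grip_width: 0.0444
t 27.4 pos [ 0.3848 -0.283   0.2067] rot [-1.7989e+02 -1.0000e-02  5.6180e+01] grip 0.0444 F [ 0.2  0.6 -7.5]
shift now-frame [0.3793 0.0254 0.0067]  after-turn frame [0.3042 0.228  0.0067]
turn [ -0.11  -0.04 -33.02]
```

```bash
python3 -m creep '[{"tx":0.025,"ty":0.0017,"tz":0,"rx":0,"ry":0,"rz":0},{"tx":0.042,"ty":0.0028,"tz":0,"rx":0,"ry":0,"rz":0},{"tx":0.042,"ty":0.0028,"tz":0,"rx":0,"ry":0,"rz":0},{"tx":0.042,"ty":0.0028,"tz":0,"rx":0,"ry":0,"rz":0},{"tx":0.042,"ty":0.0028,"tz":0,"rx":0,"ry":0,"rz":0},{"tx":0.042,"ty":0.0028,"tz":0,"rx":0,"ry":0,"rz":0},{"tx":0.042,"ty":0.0028,"tz":0,"rx":0,"ry":0,"rz":0},{"tx":0.042,"ty":0.0028,"tz":0,"rx":0,"ry":0,"rz":0},{"tx":0.035,"ty":0.0023,"tz":0,"rx":0,"ry":0,"rz":0},{"tx":0.025,"ty":0.0017,"tz":0,"rx":0,"ry":0,"rz":0},{"tx":0,"ty":0,"tz":0,"rx":0,"ry":0,"rz":-6.6},{"tx":0,"ty":0,"tz":0,"rx":0,"ry":0,"rz":-6.6},{"tx":0,"ty":0,"tz":0,"rx":0,"ry":0,"rz":-6.6},{"tx":0,"ty":0,"tz":0,"rx":0,"ry":0,"rz":-6.6},{"tx":0,"ty":0,"tz":0,"rx":0,"ry":0,"rz":-6.6},{"tx":0,"ty":0,"tz":0,"rx":0,"ry":0,"rz":0},{"tx":0,"ty":0,"tz":0,"rx":0,"ry":0,"rz":0}]'
python3 d.py 0.617 0.018 0.048 89.2
python3 - <<'E'
from h import *
c=shot('wrist','w12.png')
E
```

```text
time_s: 29.52
tool_pos: [0.6174, 0.0167, 0.2075]
tool_rot: [-180.0, 0.1, 89.1]
force: [-0.5, -0.2, -6.8]
grip_width: 0.0445
t 29.525 pos [0.6174 0.0167 0.2075] rot [-1.7995e+02  6.0000e-02  8.9060e+01] grip 0.0445 F [-0.5 -0.2 -6.8]
shift now-frame [ 0.0014 -0.0003  0.1595]  after-turn frame [ 0.0013 -0.0004  0.1595]
turn [-0.05  0.06 -0.14]
```

View pics/w12.png

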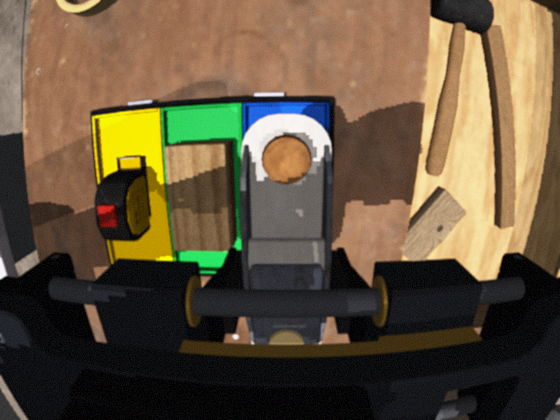

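```bash
python3 - <<'E'
from m import *
c=load('w12.png'); print(onz(c,287,114,.1745,True), onz(c,287,157,.2,True))
E
python3 -m creep '[{"tx":0.001,"ty":0,"tz":0.03,"rx":0,"ry":0,"rz":0},{"tx":0,"ty":0,"tz":0.05,"rx":0,"ry":0,"rz":0},{"tx":0,"ty":0,"tz":0.04,"rx":0,"ry":0,"rz":0},{"tx":0,"ty":0,"tz":0.015,"rx":0,"ry":0,"rz":0},{"tx":0,"ty":0,"tz":0,"rx":0,"ry":0,"rz":0},{"tx":0,"ty":0,"tz":0,"rx":0,"ry":0,"rz":0},{"tx":0,"ty":0,"tz":0,"rx":0,"ry":0,"rz":0}]'
python3 d.py 0.617 0.018 0.048 89.2
```

```text
[0.61967072 0.09697936] [0.61929865 0.07748942]
time_s: 30.45
tool_pos: [0.6195, 0.0179, 0.0758]
tool_rot: [179.7, 0.1, 89.2]
force: [-0.6, -0.3, -7.1]
grip_width: 0.0444
t 30.45 pos [0.6195 0.0179 0.0758] rot [1.7974e+02 9.0000e-02 8.9170e+01] grip 0.0444 F [-0.6 -0.3 -7.1]
shift now-frame [ 0.0001 -0.0027  0.0278]  after-turn frame [ 0.0001 -0.0025  0.0278]
turn [ 0.26  0.09 -0.03]
```

```bash
python3 -m creep '[{"tx":0,"ty":-0.001,"tz":0.016,"rx":0,"ry":0,"rz":0},{"tx":0,"ty":0,"tz":0.009,"rx":0,"ry":0,"rz":0},{"tx":0,"ty":0,"tz":0,"rx":0,"ry":0,"rz":0},{"tx":0,"ty":0,"tz":0,"rx":0,"ry":0,"rz":0}]'
python3 d.py 0.617 0.018 0.048 89.2
```

```text
time_s: 30.95
tool_pos: [0.617, 0.0177, 0.0483]
tool_rot: [180.0, 0.1, 89.2]
force: [-0.6, -0.6, -7.5]
grip_width: 0.0447
t 30.95 pos [0.617  0.0177 0.0483] rot [1.7996e+02 7.0000e-02 8.9180e+01] grip 0.0447 F [-0.6 -0.6 -7.5]
shift now-frame [0.0003 0.     0.0003]  after-turn frame [0.0003 0.     0.0003]
turn [ 0.04  0.07 -0.02]
```

```bash
python3 -m creep '[{"tx":0,"ty":0,"tz":0.001,"rx":0,"ry":0,"rz":0},{"tx":0,"ty":0,"tz":0,"rx":0,"ry":0,"rz":0}]'
python3 -m creep '[{"tx":0,"ty":0,"tz":0.0008,"rx":0,"ry":0,"rz":0},{"tx":0,"ty":0,"tz":0,"rx":0,"ry":0,"rz":0}]'
```

```text
time_s: 31.2
tool_pos: [0.6171, 0.0177, 0.0479]
tool_rot: [179.9, 0.1, 89.2]
force: [-0.0, -0.3, -5.1]
grip_width: 0.044
time_s: 31.45
tool_pos: [0.6171, 0.0177, 0.0479]
tool_rot: [179.9, 0.1, 89.2]
force: [-4.9, -1.1, 4.4]
grip_width: 0.0445
```

Seated. Release gently and rise.

```bash
python3 -m creep '[{"tx":0,"ty":0,"tz":0,"rx":0,"ry":0,"rz":0},{"tx":0,"ty":0,"tz":0,"rx":0,"ry":0,"rz":0},{"tx":0,"ty":0,"tz":0,"rx":0,"ry":0,"rz":0},{"tx":0,"ty":0,"tz":0,"rx":0,"ry":0,"rz":0}]' 0.062
python3 -m creep '[{"tx":0,"ty":0,"tz":-0.03,"rx":0,"ry":0,"rz":0},{"tx":0,"ty":0,"tz":-0.06,"rx":0,"ry":0,"rz":0},{"tx":0,"ty":0,"tz":-0.06,"rx":0,"ry":0,"rz":0},{"tx":0,"ty":0,"tz":-0.05,"rx":0,"ry":0,"rz":0},{"tx":-0.04,"ty":-0.02,"tz":0,"rx":0,"ry":0,"rz":0},{"tx":-0.06,"ty":-0.02,"tz":0,"rx":0,"ry":0,"rz":0},{"tx":-0.06,"ty":-0.02,"tz":0,"rx":0,"ry":0,"rz":0},{"tx":-0.06,"ty":-0.02,"tz":0,"rx":0,"ry":0,"rz":0},{"tx":-0.06,"ty":-0.02,"tz":0,"rx":0,"ry":0,"rz":0},{"tx":-0.05,"ty":0,"tz":0,"rx":0,"ry":0,"rz":0},{"tx":0,"ty":0,"tz":0,"rx":0,"ry":0,"rz":0},{"tx":0,"ty":0,"tz":0,"rx":0,"ry":0,"rz":0}]'
python3 - <<'E'
from h import *
c=shot('top','top13.png');shot('scene','s13.png')
im=cv2.imread('pics/top13.png')[140:260,230:410]
cv2.imwrite('pics/z13.png',cv2.resize(im,None,fx=4.4,fy=4.4,interpolation=cv2.INTER_CUBIC))
s=cv2.imread('pics/s13.png')[150:310,180:350]
cv2.imwrite('pics/zs13.png',cv2.resize(s,None,fx=3.7,fy=3.7,interpolation=cv2.INTER_CUBIC))
E
```

```text
time_s: 31.95
tool_pos: [0.6175, 0.0178, 0.0471]
tool_rot: [179.9, 0.1, 89.2]
force: [-0.5, 0.7, 0.1]
grip_width: 0.0614
time_s: 33.45
tool_pos: [0.5135, -0.3069, 0.2472]
tool_rot: [179.9, 0.0, 89.2]
force: [0.8, 0.3, -0.2]
grip_width: 0.0623
```

View pics/z13.png

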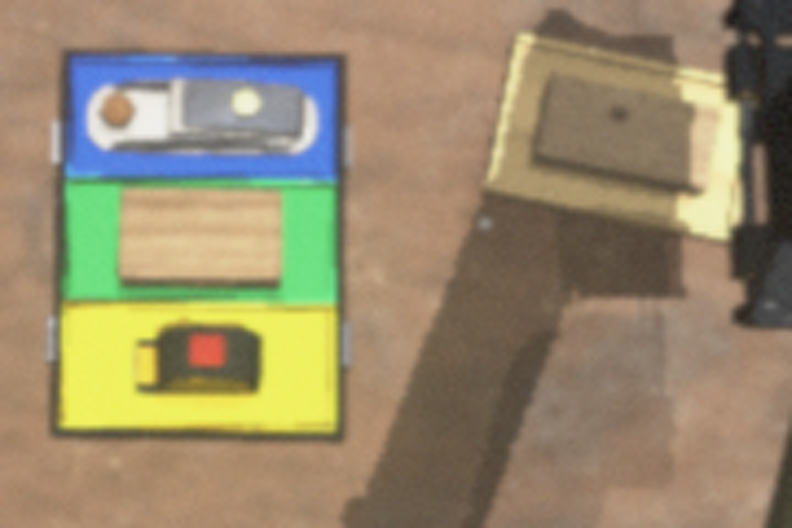

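View pics/zs13.png

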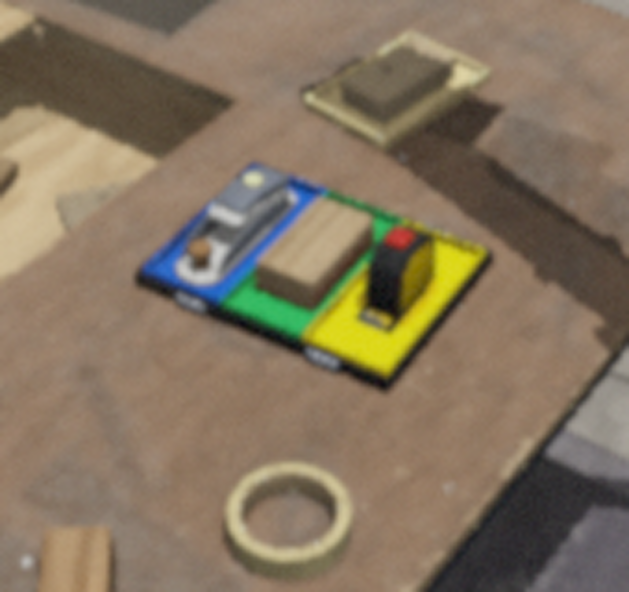

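Run:
```python
from m import *
c=load('top13.png'); q=lambda x,y,z:onz(c,230+(x+.5)/4.4-.5,140+(y+.5)/4.4-.5,z)
m=lambda a,b:((a+b)/2).round(4)
print('blue ',m(q(65,115,.019),q(343,115,.019)),'plane',m(q(86,117,.015),q(319,124,.015)))
print('case corners',((q(64,50,.015)+q(343,52,.015)+q(341,439,.015)+q(52,434,.015))/4).round(4))
print('sand',np.mean([q(121,188,.044),q(281,188,.044),q(281,279,.044),q(119,278,.044)],0).round(4))
print('button',q(208,350,.079),'hook tip',q(135,366,.015))
a=load('top0.png');d=cv2.absdiff(c['pixels'],a['pixels']).max(2)
for n,r in(('hardwood',(185,225,118,160)),('mask',(222,260,162,206))): print(n,d[r[0]:r[1],r[2]:r[3]].mean(),d[r[0]:r[1],r[2]:r[3]].max())
```

```text
blue  [0.6162 0.0172] plane [0.6134 0.0183]
case corners [0.5283 0.0197]
sand [0.5273 0.0192]
button [0.4425741  0.01388708] hook tip [0.44093556 0.06371254]
hardwood 11.30595238095238 19
mask 11.605861244019138 18
```

```bash
python3 -c "
from cell import env
print(env.get_obs()['time_s'],env.sign_off())"
```

```text
the job is handed in; nothing more can be done
33.55 None
```

I moved the offcut to the plywood tray first, laying it flat and lengthwise. I then packed the sanding block in the green bay, the tape measure standing in the yellow bay and the block plane in the blue bay. The job was handed in at 33.55 s with the arm well clear. No verdict is reported.

- **Kit positions:** in the last top view, all three things sit within about 3 mm of their bay centres. They look lengthwise and upright in the top and scene views, and I made no separate tilt measurement.
- **Offcut:** it looks central and in line with the tray. I judged this by eye and did not measure it at the end.
- **Hardwood block and masking tape:** both look unmoved, with only noise between the first and last top pictures.
- **Disagreements:** the wrist and top cameras differed by about 2–6 mm on positions and up to 6° on the tape measure's angle. I used values in between.
- **Other slips:** one move was refused for missing row values, with no motion. I also put in a half-degree tilt by mistake before the sanding block and took it out before gripping.

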